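# Hold the tube mixer's wheel heavy side down

## Robot

A 6-joint arm with a two-finger parallel gripper is mounted at the origin on the work surface. World frame = base frame: x ahead of the robot, y to its left, z up, the work surface at z = 0. Lengths are in mm, angles in rad, forces in N, time in s.
With the tool pointing down it reaches from about 275 to 750 mm from the base axis. Payload 10.2 kg.
Tool frame: the origin (TCP) lies midway between the tips of the shut fingers; the grasp point (between the pads) lies 19 mm behind it; z points along the fingers, y is the line along which they close (so a half turn about z gives the same grasp; the last joint's range is limited). The gripper opens to 85 mm and grips with 20 to 120 N. Pads are 22 mm wide; open, the fingers measure 114 mm over their backs; the gripper's body (76 mm by 85 mm) begins 54 mm behind the grasp point. The pads swing forward as they close: fully open they stand 13 mm farther back than shut.
Start: joints at [0.97, 0.313, 1.498, -0, 1.331, -0.223], TCP at [193.673, 487.977, 231.294] pointing down, gripper open.
Joint ranges: [-2.94, 2.94], [-0.97, 2.17], [0.19, 2.56], [-1.23, 4.37], [0.02, 3.11], [-2.88, 2.88]. Speed limits (rad/s): [2.39, 2.39, 3.01, 3.14, 3.14, 3.14].

## Interface

Orientations are given as a unit quaternion [w, x, y, z].
In Python, from rig import sense, capture, finish_job, find_in, place_of gives the robot as it stands. The module is installed in compiled form; this text tells all that it offers.
- The arm moves only by the shell command python3 -m jog 'ROWS' [FORCE]. ROWS is JSON, a list of rows, each an object of numbers: "tx", "ty", "tz": the shift along the tool's x, y, z in mm; "ax", "ay", "az": the turn, a rotation vector about the tool's x, y, z in rad; "jaw": the closure, from -1 (fully open) to 1 (shut), so that 0 is half open. In form: [{"tx": .., "ty": .., "tz": .., "ax": .., "ay": .., "az": .., "jaw": ..}, ...]. A call has 1 to 5 rows; each row shifts and turns the commanded pose from where the row before left it, along the tool's axes as they then stand; what a row does not reach is not made up. A row lasts 1/8 s, in which the tool goes at most 62.5 mm and 10.7 degrees, less where a joint would pass 70% of its speed; a pose out of reach is approached as far as the arm can. A call with a gripper value outside its range is refused whole. The fingers move at their own pace and stop on an object; FORCE is the grip in N (left out, the last holds). Time passes only in rows, so rows that do not move let the fingers close. It gives the time, the measured TCP pose, the force, the opening and the grip force at its end, in the units of the state.
- sense(): the state, without advancing time (a new reading comes with each control period).
- capture(name): name is "scene" or "side" or "wrist"; returns a dict with "color" (480x640x3 uint8, red, green, blue), "depth" (480x640 float32, mm along the optical axis (not along the pixel's ray), 0 where there is no reading), "fx", "fy", "cx", "cy" (pixels), "camera_from_world" (4x4, takes a point from world to camera coordinates); the wrist camera has in their place "mount" (4x4, takes a point from camera to tool coordinates, whose origin is the TCP and whose axes are the flange's). Camera axes: x right, y up, looking along -z (the intrinsics and any distortion apply to the point x, -y, -z); pixel columns grow to the right and rows downward; lengths in mm; the calibration is good to about 2 mm. The wrist camera is an equidistant fisheye: a pixel r from the principal point sees the ray r / f radians off the axis. A picture is of the moment at which its call begins: read the wrist's pose just before it.
- finish_job(): hands the job in; it is judged then, once.
Trained networks look in the newest picture that a camera, given by its name, has taken for a name from the list of things; names that differ only in an ending like _2 or _b are one class to them, and where a whole thing is asked for, a point or a joint stands for the part that bears it (a point fixed in the world has none). Each returns a list of dicts, best first, with "conf" (0 to 1); they miss things now and then, are a little off and sometimes report something else, mostly with a low value. They report only what shows in the picture. A call takes as long as a camera call.
- find_in(query, camera): "centre" ([column, row] in pixels, amid what is visible of it).
- place_of(query, camera): "centre" ([column, row] in pixels: a listed point, or the origin of a listed thing).
The state is a dict: "time_s": time; "joints": joint angles; "dq": joint speeds; "tau": joint torques, N m; "eef_pos": TCP position; "ee_rot": TCP orientation; "force": force on the tool from outside, world axes, zero at the start; "wrist_torque": the same for the moment, N m; "grip_width": opening from 0.0 (shut) to 1.0 (fully open); "grip_force": force on a finger pad.
Only numpy, scipy, OpenCV 4.12 (cv2) and the standard library are available. Lean on these libraries where they do the work, as an engineer would, in place of code of your own. Each camera call takes 0.05 s, during which the arm holds its last target. There are 200 camera calls.

## Task

The blue lid of the tube mixer's drive housing stands open beside the wheel: press it shut past its catch. Then turn the white tube wheel by hand to feel which side is heavy (the tubes are loaded unevenly, which cannot be seen), bring the heavy side to the very bottom and finish the job still holding it there in the gripper, without letting go, so that a colleague can slip in the locking pin. Leave the beaker, jar and dish where they stand.

Things in the scene. Friction and masses are not known exactly. Their poses are not given: they have to be found in the camera images.
- mixer: Bench tube mixer, fixed; origin on the bench under it. x runs along the axle from housing to wheel, z up. Grey base plate x -132 to 92 mm, 140 wide, 12 high. White housing x -115 to 15 mm, 120 wide, rim 115 high, with the blue lid; grey bearing block x 13 to 35 mm, 50 wide, 130 high; then the white wheel (centre x 60 mm), which bears its tubes on the face away from the housing.
- lid (a joint): Angle of the blue lid: 0 shut, positive open (stop at 1.05; starts at 0.8 to 0.97). Plate 134 x 124 x 7 mm hinged on the housing's rim on the wheel side; its free edge points away from the wheel and rises as it opens. It springs back open (about 5 N down at the free edge pushes it shut) until the last 0.12 rad, where the catch draws it in and keeps it shut.
- lid_hinge (a point): Point on the lid's hinge line, middle of the width, 15 mm along x from the mixer's origin and 115 mm up; the hinge line runs along the mixer's y. It never moves.
- lid_edge (a point): Middle of the lid's free edge, on its upper face, 134 mm from the hinge line. A 12 x 50 mm black tab lies beyond it. With the lid shut the upper face is 122 mm above the bench.
- wheel (a joint): Turn of the wheel about the mixer's x axis (right-hand: its top goes towards -y as it grows); 0 = red cap at the top; no stops. Bearing drag 0.28 N m either way, so it stays where it is left; the unseen load pulls with 0.19 to 0.25 N m when level with the axle, 0 when at bottom or top: turning is lighter as the heavy side goes down. It starts over 35 degrees from the bottom.
- red_cap (a point): Middle of the one red tube cap, 47 mm out from the axle on the wheel's tube face; it turns with the wheel, whose other seven caps are blue. The heavy side has no fixed relation to it.
- axle (a point): Wheel centre, 115 mm above the bench, 60 mm along x from the mixer's origin; fixed, axes as the mixer's. The wheel is a white disc of radius 90 mm, 14 mm thick (7 either way along x). On its face away from the housing hub and tubes stand up to 14 mm proud out to radius 51 mm; the outer 39 mm of both faces is bare and can be pinched across its thickness, from above.
- beaker: Empty glass beaker, 70 mm wide, 95 mm high, loose; origin under its centre. Leave alone.
- jar: Green glass jar with red cap, 56 mm wide, 75 mm high, loose; origin under its centre. Leave alone.
- dish: White porcelain dish, 84 mm wide, 30 mm high, loose; origin under its centre. Leave alone.

How it is judged (in metres and radians):
On the way:
1. the lid is pressed shut and held by its catch (value of joint lid below 0.04 rad), for 0.2 s.
At the end, for the whole second after the job is handed in: The fingers are gripping the wheel (more than 3 N), the wheel is still, its heavy side is straight down to within 25 degrees, the lid is shut (under 0.04 rad), and beaker, jar and dish stand within 30 mm of where they were (z of slug_c0 in the frame of mixer below 0.0652 m and contact force between the fingers and wheel_c0 above 3 N and velocity of joint wheel between -0.1 and 0.1 rad/s and value of joint lid below 0.04 rad and distance of each of beaker, jar, dish from where it was at the start of the episode below 0.03 m and angle between each of beaker, jar, dish's own z axis and vertical below 0.2 rad); the arm keeps its last pose, push and grip.
It fails at once if the beaker is knocked about (over 30 mm) or tipped (distance of beaker from where it was at the start of the episode above 0.03 m or angle between beaker's own z axis and vertical above 0.35 rad).
It fails at once if the jar is knocked about (over 30 mm) or tipped (distance of jar from where it was at the start of the episode above 0.03 m or angle between jar's own z axis and vertical above 0.35 rad).
It fails at once if the dish is knocked about (over 30 mm) or tipped (distance of dish from where it was at the start of the episode above 0.03 m or angle between dish's own z axis and vertical above 0.35 rad).
It also fails if it takes over 72 s, if anything falls off the work surface, if the arm or the gripper's body presses on something with over 40 N, if the wrist force passes 120 N, or if a joint passes its speed limit or range.

## Working session

There is one attempt and no reset: what is moved stays moved. The work goes in short steps, Python scripts to look and compute and a shell command to move; the robot and the scene stay as the last step left them, time stands still between calls to the robot, and variables do not carry over. Pictures are saved under pics/ and viewed, at most 10 in all, crops included, and the job is handed in when it is done.

```bash
mkdir -p pics; cat > h.py <<'E'
import numpy as np, cv2, json
from rig import sense, capture, find_in, place_of
def ray(c,px):
    # static cam; returns origin, dir in world (dir scaled so depth=1)
    T=np.linalg.inv(np.array(c["camera_from_world"]))
    d=np.array([(px[0]-c["cx"])/c["fx"],-(px[1]-c["cy"])/c["fy"],-1])
    return T[:3,3],T[:3,:3]@d
def pt(c,px):
    z=c["depth"][int(round(px[1])),int(round(px[0]))]
    o,d=ray(c,px); return o+d*z
E
python3 - <<'E'
from h import *
for n in("scene","side"):
    c=capture(n); cv2.imwrite(f"pics/{n}0.png",c["color"][:,:,::-1])
    print(n,c["fx"],c["cx"],c["cy"],[k for k in c], ray(c,(320,240)))
    for q in("mixer","lid_hinge","lid_edge","axle","red_cap","beaker","jar","dish"):
        r=place_of(q,n)[:2]
        print(q,[(np.round(x["centre"]).tolist(),round(x["conf"],2),pt(c,x["centre"]).round().tolist()) for x in r])
print(sense())
E
```

```text
scene 451.3216228397198 323.94648240535537 240.05446280107472 ['color', 'depth', 'fx', 'fy', 'cx', 'cy', 'camera_from_world'] (array([1055.78212373, -501.13588551,  579.67711917]), array([-0.56762808,  0.60702581, -0.55623242]))
mixer [([315.0, 299.0], 0.9, [664.0, -94.0, 83.0])]
lid_hinge []
lid_edge [([278.0, 184.0], 0.9, [521.0, -37.0, 225.0])]
axle [([334.0, 261.0], 0.91, [1056.0, -501.0, 580.0])]
red_cap [([342.0, 245.0], 0.7, [667.0, -32.0, 163.0])]
beaker [([369.0, 250.0], 0.63, [596.0, 144.0, 28.0])]
jar [([246.0, 369.0], 0.59, [654.0, -236.0, 27.0]), ([276.0, 185.0], 0.58, [521.0, -42.0, 224.0])]
dish [([205.0, 336.0], 0.65, [526.0, -227.0, 2.0])]
side 471.5880303707377 314.34340251757817 243.8706708751547 ['color', 'depth', 'fx', 'fy', 'cx', 'cy', 'camera_from_world'] (array([ 389.52690328, -497.8637683 ,  724.0504721 ]), array([ 0.22990055,  0.65042708, -0.72408673]))
mixer [([338.0, 310.0], 0.57, [566.0, -93.0, 99.0])]
lid_hinge [([349.0, 268.0], 0.75, [604.0, -39.0, 129.0])]
lid_edge []
axle [([369.0, 262.0], 0.69, [646.0, -28.0, 118.0])]
red_cap [([385.0, 246.0], 0.93, 
[... 174 characters left out ...]
, 6.0])]
{'time_s': 0.9, 'joints': array([ 9.69586174e-01,  3.12865685e-01,  1.49768877e+00,  1.96954808e-05,
        1.33102759e+00, -2.23400334e-01]), 'dq': array([ 0.00142254,  0.00036352,  0.00111639, -0.00187345,  0.00025511,
        0.00059875]), 'tau': array([-1.01910237e-05, -4.12160754e+01, -2.59896201e+01, -1.83745901e-04,
        4.91323699e-04, -3.75375677e-06]), 'eef_pos': array([193.67369226, 487.97435589, 231.31597491]), 'ee_rot': array([-6.63937639e-06,  1.87785695e-01,  9.82210025e-01,  8.69191223e-06]), 'force': array([ 0.12263776, -0.00065832, -0.28456484]), 'wrist_torque': array([ 0.01043499, -0.05469167, -0.02157679]), 'grip_force': 0.0, 'grip_width': 1.0012367415946695}
```

View pics/scene0.png

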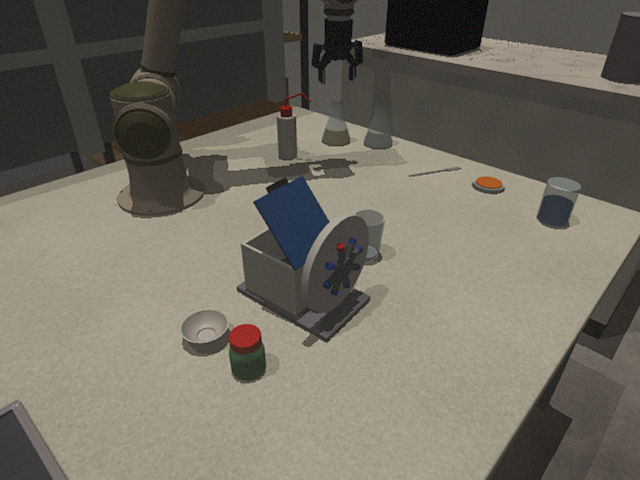

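View pics/side0.png

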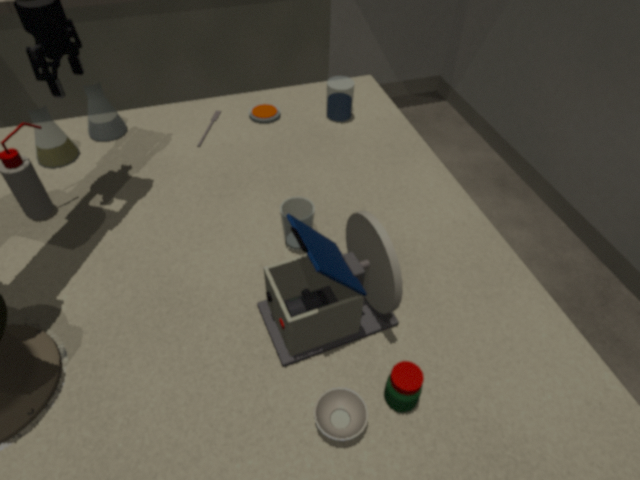

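The scene view shows the mixer (lid open, ~(290,220); wheel ~(337,262), red cap (341,247)), beaker behind the wheel (370,238), jar (247,352), dish (205,332). The side view agrees. Next I'll fit the wheel face and lid from depth.

```bash
python3 - <<'E'
from h import *
from scipy.optimize import least_squares
def cloud(c,box,m=None):
    x0,x1,y0,y1=box; v,u=np.mgrid[y0:y1,x0:x1]; z=c["depth"][y0:y1,x0:x1]
    col=c["color"][y0:y1,x0:x1].astype(int); ok=z>0
    if m is not None: ok&=m(col)
    T=np.linalg.inv(np.array(c["camera_from_world"]))
    d=np.stack([(u-c["cx"])/c["fx"],-(v-c["cy"])/c["fy"],-np.ones(u.shape)],-1)*z[...,None]
    return (d@T[:3,:3].T+T[:3,3])[ok]
def ransac(P,t=2.5,vert=False):
    rng=np.random.default_rng(0);best=None
    for _ in range(1500):
        a,b,c=P[rng.choice(len(P),3,False)];n=np.cross(b-a,c-a);l=np.linalg.norm(n)
        if l<100: continue
        n/=l
        if vert and abs(n[2])>.1: continue
        i=abs((P-a)@n)<t
        if best is None or i.sum()>best.sum(): best=i
    Q=P[best];m=Q.mean(0);n=np.linalg.svd(Q-m)[2][2];return m,n,Q
blue=lambda c:(c[...,2]>c[...,0]+30)
for n,bw,bl in(("scene",(295,375,208,318),(250,335,170,270)),("side",(340,405,208,318),(283,366,210,298))):
    c=capture(n)
    m,nv,Q=ransac(cloud(c,bl,blue)); print(n,"lid",m.round(),nv.round(3),len(Q), "tilt",np.arccos(abs(nv[2])), "yaw",np.degrees(np.arctan2(nv[1],nv[0])),"zrange",np.percentile(Q[:,2],[0,1,99,100]).round())
    top=Q[Q[:,2]>np.percentile(Q[:,2],93)];print(" top mean",top.mean(0).round())
    P=cloud(c,bw); P=P[(P[:,2]>25)&(P[:,2]<215)]
    m,nv,Q=ransac(P,2.5,True); nv[2]=0;nv/=np.linalg.norm(nv); nv*=np.sign(nv[0])
    h=np.array([-nv[1],nv[0],0]); U=(Q-m)@h; Z=Q[:,2]
    # max-extent circle with z centre 115, radius 90
    from scipy.optimize import minimize
    top=max(((abs(np.hypot(U-a,Z-115)<90)).sum()-0,-abs(a),a) for a in np.arange(-60,60,1.))
    k=top[0]; A=[a for a in np.arange(-60,60,1.) if (np.hypot(U-a,Z-115)<91).sum()>=k]
    print(" wheel",m.round(),nv.round(3),"yaw",np.degrees(np.arctan2(nv[1],nv[0])),len(Q),"centre",(m+h*np.mean(A)).round(1),np.ptp(A),"Z",Z.min(),Z.max(),"U",U.min(),U.max())
    # base plate: horizontal z~12
    if n=="side":
      # beaker, dish, jar tops
      for nm,b in(("beaker",(280,315,198,252)),("dish",(314,370,388,443)),("jar",(385,424,360,412))):
        p=cloud(c,b);p=p[p[:,2]>12];print(nm,p.min(0).round(),p.max(0).round(),len(p))
    np.save(n+".npy",cloud(c,(220,420,160,345)))
E
```

```text
scene lid [563. -41. 176.] [0.759 0.073 0.646] 3441 tilt 0.8678357516381361 yaw 5.507294363335377 zrange [119. 123. 219. 221.]
 top mean [528. -41. 217.]
 wheel [659. -39. 126.] [0.996 0.091 0.   ] yaw 5.248037102986498 3044 centre [657.7 -26.9 125.6] 3.0 Z 25.024504582073973 205.71555880252203 U -77.1737557349877 101.37751352801486
side lid [559. -45. 183.] [0.757 0.066 0.651] 1586 tilt 0.8625317353202504 yaw 5.001864078722301 zrange [127. 131. 222. 227.]
 top mean [526. -44. 221.]
 wheel [646. -38. 132.] [0.995 0.095 0.   ] yaw 5.475913289687267 3015 centre [644.8 -27.2 132.4] 5.0 Z 27.903275297861683 206.3585155318218 U -78.22275985157472 100.46807898296686
beaker [513. -64.  12.] [607. 197. 230.] 1575
dish [ 487. -267.   12.] [ 570. -184.   33.] 1466
jar [ 606. -246.   12.] [ 659. -193.   78.] 1527
```

```bash
cat >> h.py <<'E'
from scipy.spatial.transform import Rotation as Rn
YAW=np.radians(5.35); AX=np.array([651.3,-27.,115.])
X=np.array([np.cos(YAW),np.sin(YAW),0]); Y=np.array([-X[1],X[0],0]); Z=np.array([0,0,1.])
M=np.stack([X,Y,Z],1); ORG=AX-60*X-115*Z
def pose():
    s=sense(); q=s["ee_rot"]; return s,np.array(s["eef_pos"]),Rn.from_quat([q[1],q[2],q[3],q[0]])
def want(phi): # tool tilted so that it points at the axle from angle phi (mixer x, right hand), tool y=X
    R0=np.stack([Y,X,-Z],1); return Rn.from_rotvec(phi*X)*Rn.from_matrix(R0)
def go(mx,phi=0,n=1):
    "mx: TCP target in mixer frame"
    s,p,R=pose(); t=ORG+M@np.array(mx,float); d=R.inv().apply(t-p); rv=(R.inv()*want(phi)).as_rotvec()
    print("t",round(s["time_s"],2),"now mx",(M.T@(p-ORG)).round(1),"shift",d.round(1),"turn",rv.round(3),"per row",(d/n).round(2),(rv/n).round(4),"F",(M.T@s["force"]).round(2))
E
python3 -m jog '[{"tz":-12,"az":0.183,"jaw":1},{"tz":-12,"az":0.183,"jaw":1},{"tz":-12,"az":0.183,"jaw":1},{"tz":-12,"az":0.183,"jaw":1},{"tz":-12,"az":0.183,"jaw":1}]' 40
python3 -m jog '[{"tz":-12,"az":0.183,"jaw":1},{"jaw":1}]'
python3 -c "
from h import *
go([-62,0,290],0,11)"
```

```text
t 1.0 now mx [-347.6  555.4  231.3] shift [-506.6 -365.2  -58.7] turn [-0.  -0.   1.1] per row [-46.06 -33.2   -5.34] [-0.  -0.   0.1] F [-0.41 -0.23 -0.41]schema error: expected keys tx, ty, tz, ax, ay, az, jaw
schema error: expected keys tx, ty, tz, ax, ay, az, jaw
```

All keys are needed.

```bash

python3 -m jog '[{"tx":0,"ty":0,"tz":-12,"ax":0,"ay":0,"az":0.183,"jaw":1},{"tx":0,"ty":0,"tz":-12,"ax":0,"ay":0,"az":0.183,"jaw":1},{"tx":0,"ty":0,"tz":-12,"ax":0,"ay":0,"az":0.183,"jaw":1},{"tx":0,"ty":0,"tz":-12,"ax":0,"ay":0,"az":0.183,"jaw":1},{"tx":0,"ty":0,"tz":-12,"ax":0,"ay":0,"az":0.183,"jaw":1}]' 40
python3 -m jog '[{"tx":0,"ty":0,"tz":-12,"ax":0,"ay":0,"az":0.183,"jaw":1},{"tx":0,"ty":0,"tz":0,"ax":0,"ay":0,"az":0,"jaw":1}]'
python3 -c "
from h import *
go([-62,0,290],0,11)"
```

```text
time_s: 1.62
eef_pos: [193.7, 488.0, 291.7]
ee_rot: [0.0, 0.605, 0.796, 0.0]
force: [-0.9, -0.0, -0.1]
grip_width: -0.0
grip_force: 0.0
time_s: 1.88
eef_pos: [193.8, 488.2, 303.9]
ee_rot: [-0.0, 0.672, 0.74, 0.001]
force: [-0.3, 0.1, -1.0]
grip_width: 0.003
grip_force: 0.0
t 1.88 now mx [-347.5  555.6  303.9] shift [-556.6  283.6   13.5] turn [ 0.001 -0.001  0.003] per row [-50.6   25.79   1.23] [ 0.0001 -0.0001  0.0003] F [-0.3   0.11 -0.99]
```

```bash

python3 -m jog '[{"tx":-50.6,"ty":25.8,"tz":0,"ax":0,"ay":0,"az":0,"jaw":1},{"tx":-50.6,"ty":25.8,"tz":0,"ax":0,"ay":0,"az":0,"jaw":1},{"tx":-50.6,"ty":25.8,"tz":0,"ax":0,"ay":0,"az":0,"jaw":1},{"tx":-50.6,"ty":25.8,"tz":0,"ax":0,"ay":0,"az":0,"jaw":1},{"tx":-50.6,"ty":25.8,"tz":0,"ax":0,"ay":0,"az":0,"jaw":1}]'
python3 -m jog '[{"tx":-50.6,"ty":25.8,"tz":0,"ax":0,"ay":0,"az":0,"jaw":1},{"tx":-50.6,"ty":25.8,"tz":0,"ax":0,"ay":0,"az":0,"jaw":1},{"tx":-50.6,"ty":25.8,"tz":0,"ax":0,"ay":0,"az":0,"jaw":1},{"tx":-50.6,"ty":25.8,"tz":0,"ax":0,"ay":0,"az":0,"jaw":1},{"tx":-50.6,"ty":25.8,"tz":0,"ax":0,"ay":0,"az":0,"jaw":1}]'
python3 -m jog '[{"tx":-50.6,"ty":25.8,"tz":0,"ax":0,"ay":0,"az":0,"jaw":1},{"tx":0,"ty":0,"tz":0,"ax":0,"ay":0,"az":0,"jaw":1}]'
python3 -c "
from h import *
go([-62,0,122],0,10)"
```

```text
time_s: 2.5
eef_pos: [346.6, 246.7, 302.8]
ee_rot: [-0.0, 0.671, 0.741, -0.0]
force: [0.7, 0.1, 0.0]
grip_width: 0.0
grip_force: 0.0
time_s: 3.12
eef_pos: [499.1, 7.0, 302.7]
ee_rot: [-0.0, 0.671, 0.741, -0.0]
force: [0.4, 0.8, 0.1]
grip_width: 0.003
grip_force: 0.0
time_s: 3.38
eef_pos: [529.8, -42.0, 301.5]
ee_rot: [-0.001, 0.673, 0.74, -0.001]
force: [-0.5, 0.0, -1.3]
grip_width: -0.001
grip_force: 0.0
t 3.38 now mx [-62.4  -3.6 301.5] shift [  3.5   0.8 179.5] turn [-0.002 -0.001  0.002] per row [ 0.35  0.08 17.95] [-0.0002 -0.0001  0.0002] F [-0.49  0.08 -1.31]
```

Press down, smoothly.

```bash

python3 -m jog '[{"tx":0,"ty":0,"tz":25,"ax":0,"ay":0,"az":0,"jaw":1},{"tx":0,"ty":0,"tz":25,"ax":0,"ay":0,"az":0,"jaw":1},{"tx":0,"ty":0,"tz":20,"ax":0,"ay":0,"az":0,"jaw":1},{"tx":0,"ty":0,"tz":15,"ax":0,"ay":0,"az":0,"jaw":1},{"tx":0,"ty":0,"tz":15,"ax":0,"ay":0,"az":0,"jaw":1}]'
python3 -m jog '[{"tx":0,"ty":0,"tz":15,"ax":0,"ay":0,"az":0,"jaw":1},{"tx":0,"ty":0,"tz":15,"ax":0,"ay":0,"az":0,"jaw":1},{"tx":0,"ty":0,"tz":15,"ax":0,"ay":0,"az":0,"jaw":1},{"tx":0,"ty":0,"tz":15,"ax":0,"ay":0,"az":0,"jaw":1},{"tx":0,"ty":0,"tz":10,"ax":0,"ay":0,"az":0,"jaw":1}]'
python3 -m jog '[{"tx":0,"ty":0,"tz":6,"ax":0,"ay":0,"az":0,"jaw":1},{"tx":0,"ty":0,"tz":4,"ax":0,"ay":0,"az":0,"jaw":1},{"tx":0,"ty":0,"tz":1,"ax":0,"ay":0,"az":0,"jaw":1},{"tx":0,"ty":0,"tz":0,"ax":0,"ay":0,"az":0,"jaw":1}]'

```

```text
time_s: 4.0
eef_pos: [529.2, -38.8, 203.2]
ee_rot: [0.001, 0.672, 0.741, 0.0]
force: [0.2, -0.4, 2.9]
grip_width: -0.004
grip_force: 1.7
time_s: 4.62
eef_pos: [528.7, -39.1, 132.4]
ee_rot: [-0.0, 0.673, 0.74, -0.0]
force: [-0.0, -0.4, 1.6]
grip_width: -0.001
grip_force: 0.6
time_s: 5.12
eef_pos: [529.1, -39.2, 122.4]
ee_rot: [0.0, 0.673, 0.74, 0.0]
force: [-0.3, -0.2, -0.5]
grip_width: 0.001
grip_force: 0.0
```

```bash

python3 -m jog '[{"tx":0,"ty":0,"tz":2,"ax":0,"ay":0,"az":0,"jaw":1},{"tx":0,"ty":0,"tz":1,"ax":0,"ay":0,"az":0,"jaw":1},{"tx":0,"ty":0,"tz":0,"ax":0,"ay":0,"az":0,"jaw":1}]'
python3 -m jog '[{"tx":0,"ty":0,"tz":-15,"ax":0,"ay":0,"az":0,"jaw":1},{"tx":0,"ty":0,"tz":-30,"ax":0,"ay":0,"az":0,"jaw":0.4},{"tx":0,"ty":0,"tz":-40,"ax":0,"ay":0,"az":0,"jaw":-0.3},{"tx":0,"ty":0,"tz":-35,"ax":0,"ay":0,"az":0,"jaw":-0.3},{"tx":0,"ty":0,"tz":-10,"ax":0,"ay":0,"az":0,"jaw":-0.3}]'
python3 - <<'E'
from h import *
c=capture("scene");cv2.imwrite("pics/scene1.png",cv2.resize(c["color"][140:340,180:440,::-1],None,fx=3,fy=3)[:600])
r=place_of("lid_edge","scene");print([(x["centre"],x["conf"],pt(c,x["centre"]).round()) for x in r[:2]])
go([60,0,168],0,4)
E
```

```text
time_s: 5.5
eef_pos: [529.4, -39.3, 121.9]
ee_rot: [0.001, 0.673, 0.74, 0.0]
force: [-7.9, 1.3, 21.1]
grip_width: 0.001
grip_force: 10.6
time_s: 6.12
eef_pos: [529.6, -39.4, 251.5]
ee_rot: [0.002, 0.673, 0.74, 0.001]
force: [-0.6, -0.3, -1.0]
grip_width: 0.645
grip_force: 0.0
[([262.0, 224.6], 0.94, array([469., -38., 120.]))]
t 6.22 now mx [-62.8  -0.8 249.6] shift [  0.6 122.7  81.8] turn [0.001 0.    0.002] per row [ 0.16 30.67 20.44] [0.0003 0.0001 0.0004] F [ 1.05 -0.59 -0.7 ]
```

View pics/scene1.png

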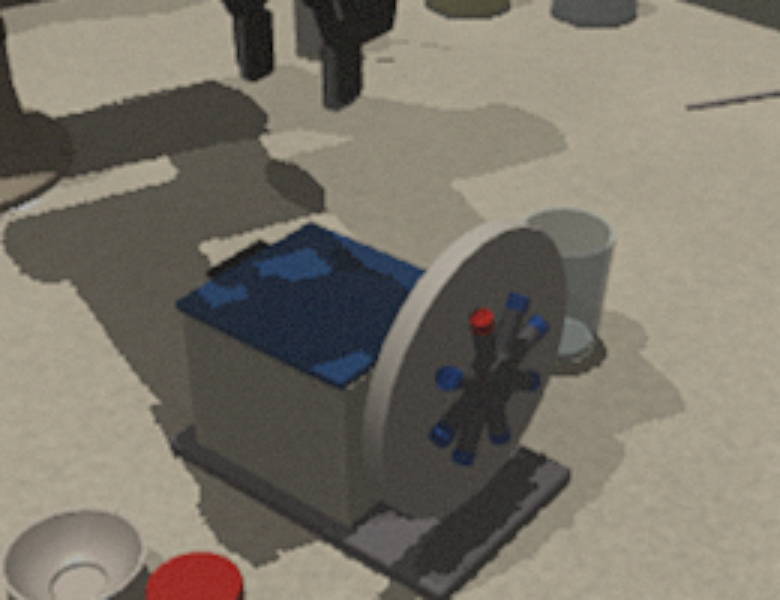

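The lid is shut flush (free edge at crop ~(240,260), z≈120). Now over the wheel.

```bash
cat > log.py <<'E'
from h import *; import sys
s,p,R=pose()
v=M.T@(R.as_matrix()@np.array([0,0,-1.])); phi=np.arctan2(-v[1],v[2])
r=(p-AX)/1000; tq=(np.cross(r,s["force"])@X); tm=np.array(s["wrist_torque"])@X
print(f't{s["time_s"]:.2f} phi {phi:.3f} mx {(M.T@(p-ORG)).round(1)} F {(M.T@s["force"]).round(2)} Mw {(M.T@s["wrist_torque"]).round(3)} rxF {tq:.3f} Mx {tm:.3f} w {s["grip_width"]:.3f} g {s["grip_force"]:.1f}')
open("log.jsonl","a").write(json.dumps({"tag":sys.argv[1] if len(sys.argv)>1 else "",**{k:np.asarray(v).tolist() for k,v in s.items()},"phi":phi,"rxF":tq,"Mx":tm})+"\n")
E
python3 -m jog '[{"tx":0,"ty":31,"tz":0,"ax":0,"ay":0,"az":0,"jaw":-0.3},{"tx":0,"ty":31,"tz":0,"ax":0,"ay":0,"az":0,"jaw":-0.3},{"tx":0,"ty":31,"tz":0,"ax":0,"ay":0,"az":0,"jaw":-0.3},{"tx":0.6,"ty":29.7,"tz":0,"ax":0,"ay":0,"az":0,"jaw":-0.3},{"tx":0,"ty":0,"tz":15,"ax":0,"ay":0,"az":0,"jaw":-0.3}]'
python3 log.py free
python3 -m jog '[{"tx":0,"ty":0,"tz":20,"ax":0,"ay":0,"az":0,"jaw":-0.3},{"tx":0,"ty":0,"tz":20,"ax":0,"ay":0,"az":0,"jaw":-0.3},{"tx":0,"ty":0,"tz":20,"ax":0,"ay":0,"az":0,"jaw":-0.3},{"tx":0,"ty":0,"tz":7,"ax":0,"ay":0,"az":0,"jaw":-0.3},{"tx":0,"ty":0,"tz":0,"ax":0,"ay":0,"az":0,"jaw":-0.3}]'
python3 log.py free
python3 -c "
from h import *
go([60,0,167],0,1);c=capture('wrist');cv2.imwrite('pics/wr.png',c['color'][:,:,::-1])"
```

```text
time_s: 6.85
eef_pos: [651.9, -26.8, 231.9]
ee_rot: [-0.001, 0.673, 0.74, -0.0]
force: [-0.0, -0.5, -1.4]
grip_width: 0.649
grip_force: 0.0
t6.85 phi 0.000 mx [6.060e+01 2.000e-01 2.319e+02] F [-0.07 -0.47 -1.43] Mw [-0.01   0.015  0.02 ] rxF 0.055 Mx -0.010 w 0.649 g 0.0
time_s: 7.48
eef_pos: [650.5, -27.0, 166.6]
ee_rot: [-0.001, 0.673, 0.74, -0.0]
force: [-0.3, 0.2, 0.9]
grip_width: 0.65
grip_force: 0.0
t7.47 phi 0.000 mx [5.920e+01 1.000e-01 1.666e+02] F [-0.24  0.27  0.89] Mw [ 0.001 -0.011 -0.022] rxF -0.014 Mx 0.001 w 0.650 g 0.0
t 7.47 now mx [5.920e+01 1.000e-01 1.666e+02] shift [-0.1  0.8 -0.4] turn [-0.001 -0.     0.002] per row [-0.12  0.8  -0.37] [-0.0014 -0.0004  0.0015] F [-0.24  0.27  0.89]
```

View pics/wr.png

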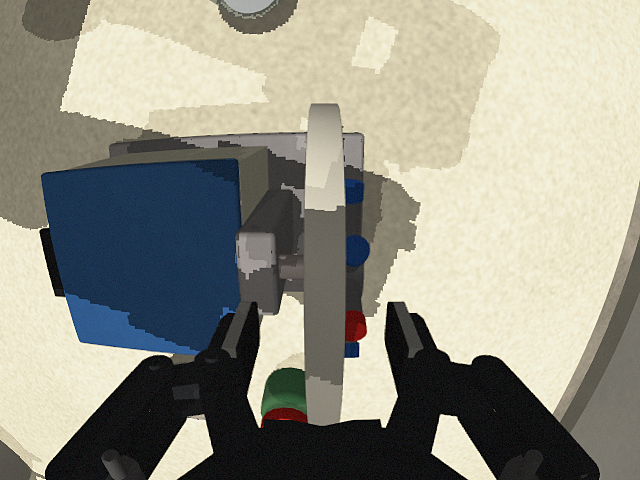

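The wheel (column ~325) stands centred and parallel between the fingers (250 and 395); the red cap (357,325) is just below the right fingertip. I'll raise it 3 mm and close.

```bash

python3 -m jog '[{"tx":0,"ty":0.5,"tz":-3,"ax":0,"ay":0,"az":0,"jaw":-0.3},{"tx":0,"ty":0,"tz":0,"ax":0,"ay":0,"az":0,"jaw":1},{"tx":0,"ty":0,"tz":0,"ax":0,"ay":0,"az":0,"jaw":1},{"tx":0,"ty":0,"tz":0,"ax":0,"ay":0,"az":0,"jaw":1},{"tx":0,"ty":0,"tz":0,"ax":0,"ay":0,"az":0,"jaw":1}]' 60
python3 log.py grip
python3 -m jog '[{"tx":0,"ty":0,"tz":0,"ax":0,"ay":0,"az":0,"jaw":1}]'; python3 log.py grip
python3 -m jog '[{"tx":-2.75,"ty":0,"tz":0.07,"ax":0,"ay":0.05,"az":0,"jaw":1},{"tx":-2.75,"ty":0,"tz":0.07,"ax":0,"ay":0.05,"az":0,"jaw":1}]'; python3 log.py p
python3 -m jog '[{"tx":-2.75,"ty":0,"tz":0.07,"ax":0,"ay":0.05,"az":0,"jaw":1}]'; python3 log.py p
python3 -m jog '[{"tx":-2.75,"ty":0,"tz":0.07,"ax":0,"ay":0.05,"az":0,"jaw":1}]'; python3 log.py p
python3 -m jog '[{"tx":-2.75,"ty":0,"tz":0.07,"ax":0,"ay":0.05,"az":0,"jaw":1}]'; python3 log.py p
python3 -m jog '[{"tx":-2.75,"ty":0,"tz":0.07,"ax":0,"ay":0.05,"az":0,"jaw":1}]'; python3 log.py p
python3 -m jog '[{"tx":-2.75,"ty":0,"tz":0.07,"ax":0,"ay":0.05,"az":0,"jaw":1}]'; python3 log.py p
```

```text
time_s: 8.15
eef_pos: [651.3, -27.0, 170.6]
ee_rot: [-0.0, 0.673, 0.74, -0.0]
force: [-5.0, -0.1, 4.3]
grip_width: 0.159
grip_force: 60.1
t8.15 phi -0.000 mx [ 60.    0.  170.6] F [-4.97  0.34  4.29] Mw [-0.026  0.734 -0.113] rxF -0.019 Mx -0.026 w 0.159 g 60.1
time_s: 8.28
eef_pos: [651.3, -27.0, 170.6]
ee_rot: [-0.0, 0.673, 0.74, -0.0]
force: [-5.3, -0.4, 4.7]
grip_width: 0.16
grip_force: 60.1
t8.28 phi -0.000 mx [ 60.    0.  170.6] F [-5.36  0.11  4.71] Mw [-0.007  0.805 -0.129] rxF -0.006 Mx -0.007 w 0.160 g 60.1
time_s: 8.52
eef_pos: [651.8, -32.5, 170.2]
ee_rot: [-0.038, 0.672, 0.739, 0.034]
force: [-5.6, -1.3, 1.2]
grip_width: 0.154
grip_force: 59.9
t8.53 phi 0.101 mx [ 60.   -5.6 170.2] F [-5.68 -0.75  1.21] Mw [-0.096  0.73  -0.047] rxF 0.035 Mx -0.096 w 0.154 g 59.9
time_s: 8.65
eef_pos: [652.0, -35.3, 169.7]
ee_rot: [-0.056, 0.671, 0.738, 0.051]
force: [-5.8, 0.2, 1.9]
grip_width: 0.156
grip_force: 59.8
t8.65 phi 0.152 mx [ 60.   -8.3 169.7] F [-5.79  0.76  1.85] Mw [-0.092  0.674 -0.005] rxF -0.057 Mx -0.092 w 0.156 g 59.8
time_s: 8.78
eef_pos: [652.3, -37.9, 169.2]
ee_ro
[... 306 characters left out ...]
1, -0.7, -0.1]
grip_width: 0.159
grip_force: 59.7
t8.90 phi 0.252 mx [ 59.9 -13.7 168.5] F [-5.13 -0.23 -0.14] Mw [-0.123  0.578  0.038] rxF 0.014 Mx -0.123 w 0.159 g 59.7
time_s: 9.02
eef_pos: [652.8, -43.3, 167.7]
ee_rot: [-0.112, 0.665, 0.731, 0.101]
force: [-5.0, -0.4, 1.1]
grip_width: 0.157
grip_force: 59.6
t9.03 phi 0.302 mx [ 59.9 -16.3 167.7] F [-4.97  0.04  1.1 ] Mw [-0.098  0.581  0.076] rxF -0.020 Mx -0.098 w 0.157 g 59.6
time_s: 9.15
eef_pos: [653.0, -45.8, 166.7]
ee_rot: [-0.13, 0.662, 0.728, 0.117]
force: [-4.7, 0.2, -0.5]
grip_width: 0.155
grip_force: 59.6
t9.15 phi 0.352 mx [ 59.9 -18.9 166.7] F [-4.66  0.61 -0.51] Mw [-0.133  0.54   0.12 ] rxF -0.022 Mx -0.133 w 0.155 g 59.6
```

```bash

R='x'
python3 -m jog '[{"tx":-2.75,"ty":0,"tz":0.07,"ax":0,"ay":0.05,"az":0,"jaw":1},{"tx":-2.75,"ty":0,"tz":0.07,"ax":0,"ay":0.05,"az":0,"jaw":1}]' >/dev/null; python3 log.py p
python3 -m jog '[{"tx":-2.75,"ty":0,"tz":0.07,"ax":0,"ay":0.05,"az":0,"jaw":1},{"tx":-2.75,"ty":0,"tz":0.07,"ax":0,"ay":0.05,"az":0,"jaw":1}]' >/dev/null; python3 log.py p
python3 -m jog '[{"tx":-2.75,"ty":0,"tz":0.07,"ax":0,"ay":0.05,"az":0,"jaw":1},{"tx":-2.75,"ty":0,"tz":0.07,"ax":0,"ay":0.05,"az":0,"jaw":1}]' >/dev/null; python3 log.py p
python3 -m jog '[{"tx":-2.75,"ty":0,"tz":0.07,"ax":0,"ay":0.05,"az":0,"jaw":1},{"tx":-2.75,"ty":0,"tz":0.07,"ax":0,"ay":0.05,"az":0,"jaw":1}]' >/dev/null; python3 log.py p
python3 -m jog '[{"tx":-2.75,"ty":0,"tz":0.07,"ax":0,"ay":0.05,"az":0,"jaw":1},{"tx":-2.75,"ty":0,"tz":0.07,"ax":0,"ay":0.05,"az":0,"jaw":1}]' >/dev/null; python3 log.py p
python3 -m jog '[{"tx":-2.75,"ty":0,"tz":0.07,"ax":0,"ay":0.05,"az":0,"jaw":1},{"tx":-2.75,"ty":0,"tz":0.07,"ax":0,"ay":0.05,"az":0,"jaw":1}]' >/dev/null; python3 log.py p
```

```text
t9.40 phi 0.452 mx [ 59.9 -24.  164.4] F [-4.99  0.72 -1.32] Mw [-0.17   0.428  0.151] rxF -0.004 Mx -0.170 w 0.152 g 59.4
t9.65 phi 0.552 mx [ 59.9 -28.8 161.6] F [-4.95  1.08 -2.04] Mw [-0.273  0.452  0.207] rxF 0.009 Mx -0.273 w 0.153 g 59.3
t9.90 phi 0.652 mx [ 59.9 -33.2 158.3] F [-4.25  2.43 -2.14] Mw [-0.396  0.409  0.213] rxF -0.034 Mx -0.396 w 0.153 g 59.1
t10.15 phi 0.752 mx [ 59.9 -37.4 154.7] F [-5.16  1.69 -2.18] Mw [-0.428  0.325  0.304] rxF 0.014 Mx -0.428 w 0.154 g 59.0
t10.40 phi 0.852 mx [ 59.9 -41.1 150.6] F [-5.29  3.67 -2.82] Mw [-0.516  0.287  0.357] rxF -0.015 Mx -0.516 w 0.150 g 58.9
t10.65 phi 0.952 mx [ 59.9 -44.4 146.2] F [-5.39  4.4  -4.01] Mw [-0.662  0.259  0.385] rxF 0.041 Mx -0.662 w 0.156 g 58.8
```

```bash

python3 -m jog '[{"tx":0,"ty":0,"tz":0,"ax":0,"ay":0,"az":0,"jaw":-0.3},{"tx":0,"ty":0,"tz":-2,"ax":0,"ay":0,"az":0,"jaw":-0.3},{"tx":0,"ty":0,"tz":0,"ax":0,"ay":0,"az":0,"jaw":-0.3}]' >/dev/null; python3 log.py free
python3 -m jog '[{"tx":0,"ty":0,"tz":0,"ax":0,"ay":0,"az":0,"jaw":-0.3}]' >/dev/null; python3 log.py free
python3 -m jog '[{"tx":5.7,"ty":0,"tz":0.3,"ax":0,"ay":-0.1,"az":0,"jaw":-0.3},{"tx":5.7,"ty":0,"tz":0.3,"ax":0,"ay":-0.1,"az":0,"jaw":-0.3},{"tx":0,"ty":0,"tz":0,"ax":0,"ay":0,"az":0,"jaw":-0.3}]' >/dev/null; python3 log.py free
python3 -m jog '[{"tx":5.7,"ty":0,"tz":0.3,"ax":0,"ay":-0.1,"az":0,"jaw":-0.3},{"tx":5.7,"ty":0,"tz":0.3,"ax":0,"ay":-0.1,"az":0,"jaw":-0.3},{"tx":0,"ty":0,"tz":0,"ax":0,"ay":0,"az":0,"jaw":-0.3}]' >/dev/null; python3 log.py free
python3 -m jog '[{"tx":5.7,"ty":0,"tz":0.3,"ax":0,"ay":-0.1,"az":0,"jaw":-0.3},{"tx":5.7,"ty":0,"tz":0.3,"ax":0,"ay":-0.1,"az":0,"jaw":-0.3},{"tx":0,"ty":0,"tz":0,"ax":0,"ay":0,"az":0,"jaw":-0.3}]' >/dev/null; python3 log.py free
python3 -m jog '[{"tx":5.7,"ty":0,"tz":0.3,"ax":0,"ay":-0.1,"az":0,"jaw":-0.3},{"tx":5.7,"ty":0,"tz":0.3,"ax":0,"ay":-0.1,"az":0,"jaw":-0.3},{"tx":0,"ty":0,"tz":0,"ax":0,"ay":0,"az":0,"jaw":-0.3}]' >/dev/null; python3 log.py free
```

```text
t11.03 phi 0.949 mx [ 60.7 -46.4 149.1] F [ 0.22 -0.    0.33] Mw [-0.372  0.052  0.002] rxF -0.015 Mx -0.372 w 0.649 g 0.0
t11.15 phi 0.949 mx [ 60.5 -46.3 148.8] F [ 0.48 -0.14 -0.84] Mw [-0.371  0.034  0.08 ] rxF 0.044 Mx -0.371 w 0.651 g 0.0
t11.53 phi 0.749 mx [ 60.8 -37.8 158.8] F [-0.21 -0.1   1.53] Mw [-0.291 -0.037  0.031] rxF -0.054 Mx -0.291 w 0.651 g 0.0
t11.90 phi 0.552 mx [ 60.5 -28.8 164.5] F [-1.07 -0.67 -0.33] Mw [-0.187  0.041 -0.027] rxF 0.043 Mx -0.187 w 0.652 g 0.0
t12.28 phi 0.353 mx [ 60.3 -18.7 168.6] F [-0.28 -0.1  -0.89] Mw [-0.162 -0.014  0.058] rxF 0.022 Mx -0.162 w 0.654 g 0.0
t12.65 phi 0.154 mx [ 60.1  -7.8 170.8] F [-0.76  0.59  0.25] Mw [-0.114  0.011 -0.002] rxF -0.035 Mx -0.114 w 0.647 g 0.0
```

```bash
cat > an.py <<'E'
from h import *
L=[json.loads(l) for l in open("log.jsonl")]
def get(tag,f): return np.array([f(l) for l in L if l["tag"]==tag])
allq=np.array([l["joints"] for l in L[1:]]);allp=np.array([l["phi"] for l in L[1:]])
Q=[np.polyfit(allp,allq[:,j],5 if np.ptp(allp)>1.2 else 3) for j in range(6)]
dQ=lambda p:np.array([np.polyval(np.polyder(q),p) for q in Q])
print("qresid",max(abs(np.polyval(Q[j],allp)-allq[:,j]).max() for j in range(6)))
W=lambda l:float(np.array(l["tau"])@dQ(l["phi"]))
fr=[l for l in L[1:] if l["tag"]=="free"]
fp=np.array([l["phi"] for l in fr]);fw=np.array([W(l) for l in fr])
k=np.polyfit(fp,fw,2);print("free resid",(fw-np.polyval(k,fp)).round(3))
for l in L[1:]:
    F=M.T@np.array(l["force"]);p=l["phi"];Ft=-F[1]*np.cos(p)-F[2]*np.sin(p)
    print(l["tag"],round(p,3),"W-free %.3f"%(W(l)-np.polyval(k,p)),"wr %.3f"%(l["Mx"]+.457*np.sin(p)+.22*Ft),"dq",np.abs(l["dq"]).max().round(2))
E
python3 an.py
```

```text
qresid 0.005901254430564995
free resid [ 0.226  0.116 -0.06  -0.243  0.237  0.206 -0.481]
free 0.0 W-free 0.226 wr -0.057 dq 0.03
grip -0.0 W-free 0.247 wr -0.102 dq 0.0
grip -0.0 W-free 0.246 wr -0.032 dq 0.0
p 0.101 W-free -0.547 wr 0.088 dq 0.38
p 0.152 W-free -0.133 wr -0.250 dq 0.36
p 0.202 W-free 0.129 wr 0.086 dq 0.35
p 0.252 W-free 0.331 wr 0.047 dq 0.35
p 0.302 W-free 0.486 wr -0.042 dq 0.33
p 0.352 W-free 0.595 wr -0.063 dq 0.33
p 0.452 W-free 0.680 wr 0.014 dq 0.31
p 0.552 W-free 0.570 wr 0.001 dq 0.29
p 0.652 W-free 0.359 wr -0.257 dq 0.29
p 0.752 W-free -0.007 wr -0.061 dq 0.28
p 0.852 W-free -0.479 wr -0.237 dq 0.27
p 0.952 W-free -1.030 wr -0.132 dq 0.27
free 0.949 W-free 0.116 wr -0.059 dq 0.0
free 0.949 W-free -0.060 wr 0.169 dq 0.0
free 0.749 W-free -0.243 wr -0.194 dq 0.05
free 0.552 W-free 0.237 wr 0.216 dq 0.03
free 0.353 W-free 0.206 wr 0.085 dq 0.03
free 0.154 W-free -0.481 wr -0.180 dq 0.04
```

```bash

python3 -m jog '[{"tx":8.5,"ty":0,"tz":0.64,"ax":0,"ay":-0.15,"az":0,"jaw":-0.3},{"tx":8.5,"ty":0,"tz":0.64,"ax":0,"ay":-0.15,"az":0,"jaw":-0.3},{"tx":8.5,"ty":0,"tz":0.64,"ax":0,"ay":-0.15,"az":0,"jaw":-0.3},{"tx":8.5,"ty":0,"tz":0.64,"ax":0,"ay":-0.15,"az":0,"jaw":-0.3},{"tx":8.5,"ty":0,"tz":0.64,"ax":0,"ay":-0.15,"az":0,"jaw":-0.3}]' >/dev/null; python3 log.py free
python3 -m jog '[{"tx":8.5,"ty":0,"tz":0.64,"ax":0,"ay":-0.15,"az":0,"jaw":-0.3},{"tx":8.5,"ty":0,"tz":0.64,"ax":0,"ay":-0.15,"az":0,"jaw":-0.3},{"tx":0,"ty":0,"tz":0,"ax":0,"ay":0,"az":0,"jaw":-0.3}]' >/dev/null; python3 log.py free
python3 - <<'E'
from h import *
p=-0.9; go([60,-55*np.sin(p),115+55*np.cos(p)],p,1)
for n in("scene","side"):
    c=capture(n); o=[(x["centre"],x["conf"],(M.T@(pt(c,x["centre"])-ORG)).round()) for x in place_of("red_cap",n)[:2]]; print(n,o)
E
```

```text
t13.28 phi -0.602 mx [ 59.7  31.  161.1] F [ 0.3  -1.08  0.03] Mw [ 0.251  0.008 -0.025] rxF 0.051 Mx 0.251 w 0.650 g 0.0
t13.65 phi -0.897 mx [ 58.9  44.7 146.6] F [-0.72 -0.2  -0.05] Mw [ 0.361 -0.026 -0.037] rxF 0.004 Mx 0.361 w 0.649 g 0.0
t 13.65 now mx [ 58.9  44.7 146.6] shift [-3.   1.1 -0.4] turn [-0.006 -0.003  0.007] per row [-3.01  1.06 -0.38] [-0.0057 -0.0028  0.0066] F [-0.72 -0.2  -0.05]
scene [([328.9, 270.4], 0.65, array([ 78., -46., 137.])), ([334.7, 261.6], 0.16, array([ 67., -14., 130.]))]
side [([390.3, 270.5], 0.87, array([ 53., -63., 166.]))]
```

```bash

python3 -m jog '[{"tx":-3,"ty":1,"tz":-0.4,"ax":0,"ay":0,"az":0.006,"jaw":-0.3},{"tx":0,"ty":0,"tz":0,"ax":0,"ay":0,"az":0,"jaw":1},{"tx":0,"ty":0,"tz":0,"ax":0,"ay":0,"az":0,"jaw":1},{"tx":0,"ty":0,"tz":0,"ax":0,"ay":0,"az":0,"jaw":1},{"tx":0,"ty":0,"tz":0,"ax":0,"ay":0,"az":0,"jaw":1}]' 60 >/dev/null; python3 log.py grip2
python3 -m jog '[{"tx":-3.3,"ty":0,"tz":0.1,"ax":0,"ay":0.06,"az":0,"jaw":1}]' >/dev/null; python3 log.py p2
python3 -m jog '[{"tx":-3.3,"ty":0,"tz":0.1,"ax":0,"ay":0.06,"az":0,"jaw":1}]' >/dev/null; python3 log.py p2
python3 -m jog '[{"tx":-3.3,"ty":0,"tz":0.1,"ax":0,"ay":0.06,"az":0,"jaw":1}]' >/dev/null; python3 log.py p2
python3 -m jog '[{"tx":-3.3,"ty":0,"tz":0.1,"ax":0,"ay":0.06,"az":0,"jaw":1}]' >/dev/null; python3 log.py p2
python3 -m jog '[{"tx":-3.3,"ty":0,"tz":0.1,"ax":0,"ay":0.06,"az":0,"jaw":1}]' >/dev/null; python3 log.py p2
python3 -m jog '[{"tx":-3.3,"ty":0,"tz":0.1,"ax":0,"ay":0.06,"az":0,"jaw":1}]' >/dev/null; python3 log.py p2
python3 -m jog '[{"tx":-3.3,"ty":0,"tz":0.1,"ax":0,"ay":0.06,"az":0,"jaw":1}]' >/dev/null; python3 log.py p2
python3 -m jog '[{"tx":-3.3,"ty":0,"tz":0.1,"ax":0,"ay":0.06,"az":0,"jaw":1}]' >/dev/null; python3 log.py p2
python3 -m jog '[{"tx":-3.3,"ty":0,"tz":0.1,"ax":0,"ay":0.06,"az":0,"jaw":1}]' >/dev/null; python3 log.py p2
python3 -m jog '[{"tx":-3.3,"ty":0,"tz":0.1,"ax":0,"ay":0.06,"az":0,"jaw":1}]' >/dev/null; python3 log.py p2
```

```text
t14.47 phi -0.901 mx [ 60.1  43.2 153.6] F [-8.59  1.29  3.83] Mw [ 0.035  0.807 -0.833] rxF 0.116 Mx 0.035 w 0.155 g 59.8
t14.60 phi -0.840 mx [ 60.   41.4 155.4] F [-7.53 -3.63 -0.08] Mw [-0.095  0.813 -0.726] rxF 0.143 Mx -0.095 w 0.158 g 59.0
t14.72 phi -0.779 mx [ 60.   38.8 157.8] F [-6.73 -3.23 -2.27] Mw [ 0.063  0.719 -0.583] rxF 0.050 Mx 0.063 w 0.153 g 58.8
t14.85 phi -0.718 mx [ 60.   36.2 159.9] F [-5.24 -3.48 -2.5 ] Mw [ 0.038  0.703 -0.534] rxF 0.066 Mx 0.038 w 0.153 g 58.6
t14.97 phi -0.658 mx [ 60.   33.5 162. ] F [-5.24 -3.11 -3.83] Mw [-0.107  0.601 -0.341] rxF 0.018 Mx -0.107 w 0.157 g 58.5
t15.10 phi -0.599 mx [ 60.   30.7 163.7] F [-3.53 -4.67 -5.87] Mw [-0.231  0.566 -0.28 ] rxF 0.047 Mx -0.231 w 0.159 g 58.3
t15.22 phi -0.539 mx [ 60.   27.7 165.4] F [-2.99 -5.04 -6.59] Mw [-0.317  0.503 -0.188] rxF 0.071 Mx -0.317 w 0.156 g 58.4
t15.35 phi -0.479 mx [ 60.   24.8 166.8] F [-2.71 -5.77 -7.56] Mw [-0.438  0.46  -0.139] rxF 0.112 Mx -0.438 w 0.155 g 58.4
t15.47 phi -0.419 mx [ 60.   21.7 168.1] F [-2.43 -5.42 -8.18] Mw [-0.623  0.34  -0.078] rxF 0.111 Mx -0.623 w 0.158 g 58.4
t15.60 phi -0.359 mx [ 60.   18.5 169.2] F [-2.23 -6.61 -9.25] Mw [-0.701  0.327 -0.026] rxF 0.187 Mx -0.701 w 0.156 g 58.4
t15.72 phi -0.299 mx [ 60.   15.3 170.1] F [ -1.94  -7.07 -10.35] Mw [-0.852  0.242 -0.033] rxF 0.231 Mx -0.852 w 0.157 g 58.4
```

```bash

python3 -m jog '[{"tx":-3.3,"ty":0,"tz":0.1,"ax":0,"ay":0.06,"az":0,"jaw":1}]' >/dev/null; python3 log.py p2
python3 -m jog '[{"tx":-3.3,"ty":0,"tz":0.1,"ax":0,"ay":0.06,"az":0,"jaw":1}]' >/dev/null; python3 log.py p2
python3 -m jog '[{"tx":-3.3,"ty":0,"tz":0.1,"ax":0,"ay":0.06,"az":0,"jaw":1}]' >/dev/null; python3 log.py p2
python3 -m jog '[{"tx":-3.3,"ty":0,"tz":0.1,"ax":0,"ay":0.06,"az":0,"jaw":1}]' >/dev/null; python3 log.py p2
python3 -m jog '[{"tx":-3.3,"ty":0,"tz":0.1,"ax":0,"ay":0.06,"az":0,"jaw":1}]' >/dev/null; python3 log.py p2
python3 -m jog '[{"tx":-3.3,"ty":0,"tz":0.1,"ax":0,"ay":0.06,"az":0,"jaw":1}]' >/dev/null; python3 log.py p2
python3 -m jog '[{"tx":-3.3,"ty":0,"tz":0.1,"ax":0,"ay":0.06,"az":0,"jaw":1}]' >/dev/null; python3 log.py p2
python3 -m jog '[{"tx":-3.3,"ty":0,"tz":0.1,"ax":0,"ay":0.06,"az":0,"jaw":1}]' >/dev/null; python3 log.py p2
python3 -m jog '[{"tx":-3.3,"ty":0,"tz":0.1,"ax":0,"ay":0.06,"az":0,"jaw":1}]' >/dev/null; python3 log.py p2
python3 -m jog '[{"tx":-3.3,"ty":0,"tz":0.1,"ax":0,"ay":0.06,"az":0,"jaw":1}]' >/dev/null; python3 log.py p2
python3 -m jog '[{"tx":-3.3,"ty":0,"tz":0.1,"ax":0,"ay":0.06,"az":0,"jaw":1}]' >/dev/null; python3 log.py p2
python3 -m jog '[{"tx":-3.3,"ty":0,"tz":0.1,"ax":0,"ay":0.06,"az":0,"jaw":1}]' >/dev/null; python3 log.py p2
python3 -m jog '[{"tx":-3.3,"ty":0,"tz":0.1,"ax":0,"ay":0.06,"az":0,"jaw":1}]' >/dev/null; python3 log.py p2
python3 -m jog '[{"tx":-3.3,"ty":0,"tz":0.1,"ax":0,"ay":0.06,"az":0,"jaw":1}]' >/dev/null; python3 log.py p2
python3 -m jog '[{"tx":-3.3,"ty":0,"tz":0.1,"ax":0,"ay":0.06,"az":0,"jaw":1}]' >/dev/null; python3 log.py p2
```

```text
t15.85 phi -0.239 mx [ 60.   12.1 170.8] F [ -1.14  -6.87 -10.36] Mw [-1.066  0.164  0.033] rxF 0.259 Mx -1.066 w 0.152 g 58.4
t15.97 phi -0.179 mx [ 60.    8.8 171.3] F [ -0.61  -6.42 -11.67] Mw [-1.195  0.122  0.019] rxF 0.260 Mx -1.195 w 0.157 g 58.4
t16.10 phi -0.119 mx [ 60.    5.6 171.6] F [ -0.62  -3.77 -12.75] Mw [-1.01   0.072  0.072] rxF 0.143 Mx -1.010 w 0.152 g 58.4
t16.23 phi -0.059 mx [ 60.    2.5 171.7] F [  0.87  -4.08 -13.72] Mw [-1.251  0.077  0.067] rxF 0.198 Mx -1.251 w 0.156 g 58.4
t16.35 phi 0.001 mx [ 60.   -0.8 171.7] F [  0.84  -2.54 -13.46] Mw [-1.052  0.014  0.066] rxF 0.155 Mx -1.052 w 0.152 g 58.5
t16.48 phi 0.061 mx [ 60.   -3.9 171.5] F [  0.58  -3.38 -14.  ] Mw [-1.242  0.003  0.036] rxF 0.245 Mx -1.242 w 0.152 g 58.4
t16.60 phi 0.122 mx [ 60.   -7.1 171.2] F [  0.41  -0.87 -13.83] Mw [-1.106  0.05   0.138] rxF 0.147 Mx -1.106 w 0.150 g 58.6
t16.73 phi 0.182 mx [ 60.  -10.1 170.6] F [  1.1    0.23 -14.59] Mw [-1.318  0.072  0.027] rxF 0.135 Mx -1.318 w 0.154 g 58.4
t16.85 phi 0.242 mx [ 60.  -13.2 169.9] F [ -0.91   1.83 -12.77] Mw [-0.799  0.162  0.039] rxF 0.069 Mx -0.799 w 0.156 g 58.6
t16.98 phi 0.302 mx [ 59.9 -16.3 169. ] F [ -0.13   0.97 -14.79] Mw [-1.385  0.087  0.045] rxF 0.188 Mx -1.385 w 0.155 g 58.4
t17.10 phi 0.362 mx [ 59.9 -19.2 167.9] F [ -0.59   3.68 -14.44] Mw [-0.906  0.096  0.043] rxF 0.082 Mx -0.906 w 0.152 g 58.5
t17.23 phi 0.422 mx [ 59.9 -22.2 166.7] F [ -0.87   1.79 -11.58] Mw [-1.185  0.085 -0.006] rxF 0.164 Mx -1.185 w 0.152 g 58.8
t17.35 phi 0.482 mx [ 59.9 -25.  165.3] F [ -1.43   3.9  -12.34] Mw [-1.316  0.24   0.103] rxF 0.113 Mx -1.316 w 0.154 g 58.7
t17.48 phi 0.543 mx [ 60.  -27.7 163.8] F [ -1.59   4.89 -12.2 ] Mw [-1.276  0.204  0.092] rxF 0.099 Mx -1.276 w 0.152 g 58.5
t17.60 phi 0.602 mx [ 59.9 -30.5 162. ] F [ -2.58   4.85 -12.69] Mw [-1.361  0.348  0.153] rxF 0.159 Mx -1.361 w 0.157 g 58.5
```

```bash
cat > fit.py <<'E'
from h import *
L=[json.loads(l) for l in open("log.jsonl")]
fr=[l for l in L if l["tag"]=="free"]
C=np.linalg.lstsq(np.array([[np.sin(l["phi"]),np.cos(l["phi"])] for l in fr]),np.array([l["Mx"] for l in fr]),rcond=None)[0];print("C",C.round(3))
OFF={"p":(0,1),"p2":(.952+.901,1),"m2":(.952+.901,-1),"p3":(None,1)}
def run(tags,Rfix=None,e=True,skip=1):
    A=[];b=[]
    for t in tags:
        ls=[l for l in L if l["tag"]==t]
        for l in ls[skip:]:
            off,sg=OFF[t];p=l["phi"];th=p+off;F=M.T@np.array(l["force"]);Ft=-F[1]*np.cos(p)-F[2]*np.sin(p)
            row=[np.sin(th),np.cos(th)];y=l["Mx"]-C[0]*np.sin(p)-C[1]*np.cos(p)+sg*.28
            if Rfix is None: row.append(-Ft)
            else: y+=Rfix*Ft
            if e: row+= [-F[2],F[1]]
            A.append(row);b.append(y)
    A=np.array(A);b=np.array(b);s,_,_,_=np.linalg.lstsq(A,b,rcond=None);r=b-A@s
    # load torque = L sin(a0+th)= L sin a0 cos th + L cos a0 sin th
    print(tags,"R",Rfix,"L %.3f a0 %.0f deg"%(np.hypot(*s[:2]),np.degrees(np.arctan2(s[1],s[0]))),"bottom at theta %.0f"%((180-np.degrees(np.arctan2(s[1],s[0])))%360),"rest",s[2:].round(4),"rms %.3f"%r.std())
    return r
if __name__=="__main__":
    for tags in(["p"],["p2"],["p","p2"]):
        for R in(None,.18,.2,.22,.24):
            for e in(False,True): run(tags,R,e)
    print(run(["p","p2"],.22,False).round(2))
E
python3 fit.py
```

```text
C [-0.445 -0.003]
['p'] R None L 0.390 a0 117 deg bottom at theta 63 rest [0.0109] rms 0.044
['p'] R None L 0.290 a0 67 deg bottom at theta 113 rest [ 0.0654  0.0167 -0.0663] rms 0.022
['p'] R 0.18 L 0.295 a0 107 deg bottom at theta 73 rest [] rms 0.089
['p'] R 0.18 L 0.280 a0 71 deg bottom at theta 109 rest [ 0.0577 -0.0977] rms 0.046
['p'] R 0.2 L 0.284 a0 106 deg bottom at theta 74 rest [] rms 0.097
['p'] R 0.2 L 0.278 a0 71 deg bottom at theta 109 rest [ 0.0648 -0.1032] rms 0.053
['p'] R 0.22 L 0.274 a0 104 deg bottom at theta 76 rest [] rms 0.105
['p'] R 0.22 L 0.276 a0 72 deg bottom at theta 108 rest [ 0.072  -0.1086] rms 0.059
['p'] R 0.24 L 0.264 a0 102 deg bottom at theta 78 rest [] rms 0.114
['p'] R 0.24 L 0.274 a0 73 deg bottom at theta 107 rest [ 0.0791 -0.1141] rms 0.066
['p2'] R None L 0.401 a0 116 deg bottom at theta 64 rest [0.1694] rms 0.116
['p2'] R None L 0.266 a0 42 deg bottom at theta 138 rest [ 0.1096 -0.0438  0.021 ] rms 0.093
['p2'] R 0.18 L 0.373 a0 114 deg bottom at theta 66 rest [] rms 0.116
['p2'] R 0.18 L 0.482 a0 -42 deg bottom at theta 222 rest [-0.057 
[... 905 characters left out ...]
', 'p2'] R 0.2 L 0.228 a0 87 deg bottom at theta 93 rest [-0.0111  0.0017] rms 0.111
['p', 'p2'] R 0.22 L 0.272 a0 103 deg bottom at theta 77 rest [] rms 0.120
['p', 'p2'] R 0.22 L 0.229 a0 91 deg bottom at theta 89 rest [-0.0058 -0.0012] rms 0.119
['p', 'p2'] R 0.24 L 0.237 a0 94 deg bottom at theta 86 rest [] rms 0.128
['p', 'p2'] R 0.24 L 0.231 a0 95 deg bottom at theta 85 rest [-0.0005 -0.004 ] rms 0.127
['p', 'p2'] R 0.22 L 0.272 a0 103 deg bottom at theta 77 rest [] rms 0.120
[-0.22  0.12  0.09  0.   -0.01  0.08  0.08 -0.16  0.06 -0.09  0.04  0.12
  0.19 -0.11 -0.1  -0.06  0.01 -0.14  0.11  0.17  0.11  0.03 -0.19 -0.16
 -0.07  0.15 -0.05 -0.25  0.06 -0.01  0.11  0.18 -0.1  -0.06  0.12]
```

```bash

python3 -m jog '[{"tx":0,"ty":0,"tz":0,"ax":0,"ay":0,"az":0,"jaw":0},{"tx":0,"ty":0,"tz":0,"ax":0,"ay":0,"az":0,"jaw":0},{"tx":0,"ty":0,"tz":0,"ax":0,"ay":0,"az":0,"jaw":0}]' 30; python3 log.py free
python3 - <<'E'
from h import *
p=.602; go([60,-56*np.sin(p),115+56*np.cos(p)],p,1)
for n in("scene","side"):
    c=capture(n); o=[(x["centre"],x["conf"],(M.T@(pt(c,x["centre"])-ORG)).round()) for x in place_of("red_cap",n)[:2]]; print(n,o)
    if n=="scene": cv2.imwrite("pics/s2.png",cv2.resize(c["color"][190:340,260:420,::-1],None,fx=4,fy=4))
E
```

```text
time_s: 17.98
eef_pos: [655.4, -57.5, 165.4]
ee_rot: [-0.216, 0.643, 0.707, 0.201]
force: [0.1, 1.3, 0.1]
grip_width: 0.499
grip_force: 0.0
t17.98 phi 0.599 mx [ 61.3 -30.7 165.4] F [0.18 1.24 0.07] Mw [-0.209  0.002  0.043] rxF -0.065 Mx -0.209 w 0.499 g 0.0
t 17.98 now mx [ 61.3 -30.7 165.4] shift [-3.2 -1.3  3. ] turn [0.006 0.003 0.002] per row [-3.21 -1.31  2.96] [0.006  0.0033 0.0023] F [0.18 1.24 0.07]
scene [([335.0, 289.1], 0.92, array([ 74., -22.,  79.]))]
side [([381.1, 284.8], 0.59, array([ 54., -46., 110.])), ([401.5, 397.6], 0.31, array([   9., -208.,   49.]))]
```

View pics/s2.png

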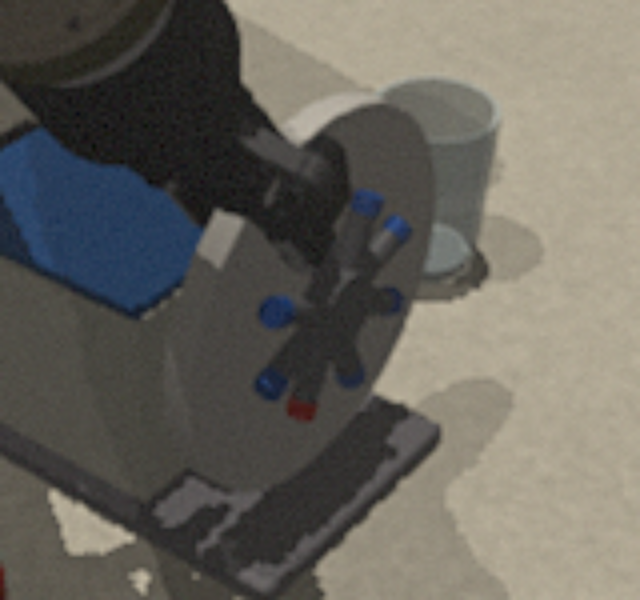

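```bash

python3 -m jog '[{"tx":-3.2,"ty":-1.3,"tz":3,"ax":0,"ay":0,"az":0,"jaw":0},{"tx":0,"ty":0,"tz":0,"ax":0,"ay":0,"az":0,"jaw":1},{"tx":0,"ty":0,"tz":0,"ax":0,"ay":0,"az":0,"jaw":1},{"tx":0,"ty":0,"tz":0,"ax":0,"ay":0,"az":0,"jaw":1},{"tx":0,"ty":0,"tz":0,"ax":0,"ay":0,"az":0,"jaw":1}]' 30 >/dev/null; python3 log.py grip3
python3 -m jog '[{"tx":3.36,"ty":0,"tz":0.1,"ax":0,"ay":-0.06,"az":0,"jaw":1}]' >/dev/null; python3 log.py m2
python3 -m jog '[{"tx":3.36,"ty":0,"tz":0.1,"ax":0,"ay":-0.06,"az":0,"jaw":1}]' >/dev/null; python3 log.py m2
python3 -m jog '[{"tx":3.36,"ty":0,"tz":0.1,"ax":0,"ay":-0.06,"az":0,"jaw":1}]' >/dev/null; python3 log.py m2
python3 -m jog '[{"tx":3.36,"ty":0,"tz":0.1,"ax":0,"ay":-0.06,"az":0,"jaw":1}]' >/dev/null; python3 log.py m2
python3 -m jog '[{"tx":3.36,"ty":0,"tz":0.1,"ax":0,"ay":-0.06,"az":0,"jaw":1}]' >/dev/null; python3 log.py m2
python3 -m jog '[{"tx":3.36,"ty":0,"tz":0.1,"ax":0,"ay":-0.06,"az":0,"jaw":1}]' >/dev/null; python3 log.py m2
python3 -m jog '[{"tx":3.36,"ty":0,"tz":0.1,"ax":0,"ay":-0.06,"az":0,"jaw":1}]' >/dev/null; python3 log.py m2
python3 -m jog '[{"tx":3.36,"ty":0,"tz":0.1,"ax":0,"ay":-0.06,"az":0,"jaw":1}]' >/dev/null; python3 log.py m2
python3 -m jog '[{"tx":3.36,"ty":0,"tz":0.1,"ax":0,"ay":-0.06,"az":0,"jaw":1}]' >/dev/null; python3 log.py m2
python3 -m jog '[{"tx":3.36,"ty":0,"tz":0.1,"ax":0,"ay":-0.06,"az":0,"jaw":1}]' >/dev/null; python3 log.py m2
python3 -m jog '[{"tx":3.36,"ty":0,"tz":0.1,"ax":0,"ay":-0.06,"az":0,"jaw":1}]' >/dev/null; python3 log.py m2
python3 -m jog '[{"tx":3.36,"ty":0,"tz":0.1,"ax":0,"ay":-0.06,"az":0,"jaw":1}]' >/dev/null; python3 log.py m2
python3 -m jog '[{"tx":3.36,"ty":0,"tz":0.1,"ax":0,"ay":-0.06,"az":0,"jaw":1}]' >/dev/null; python3 log.py m2
python3 -m jog '[{"tx":3.36,"ty":0,"tz":0.1,"ax":0,"ay":-0.06,"az":0,"jaw":1}]' >/dev/null; python3 log.py m2
python3 -m jog '[{"tx":3.36,"ty":0,"tz":0.1,"ax":0,"ay":-0.06,"az":0,"jaw":1}]' >/dev/null; python3 log.py m2
python3 -c "
import fit
for R in(None,.18,.2,.22,.24):
    for e in(0,1):
        for t in(['m2'],['p','m2'],['p','p2','m2']): fit.run(t,R,e)
"
```

```text
t18.80 phi 0.600 mx [ 60.  -32.  160.1] F [ 5.39 -0.42 -1.07] Mw [-0.403 -0.239 -0.266] rxF 0.053 Mx -0.403 w 0.161 g 32.7
t18.93 phi 0.540 mx [ 60.  -29.6 161.8] F [ 5.5   0.4  -3.07] Mw [-0.481 -0.381 -0.22 ] rxF 0.072 Mx -0.481 w 0.157 g 32.5
t19.05 phi 0.477 mx [ 60.  -26.7 163.7] F [ 5.95 -1.05 -3.84] Mw [-0.751 -0.399 -0.206] rxF 0.154 Mx -0.751 w 0.157 g 32.5
t19.18 phi 0.417 mx [ 60.  -23.7 165.2] F [ 5.11 -1.08 -3.21] Mw [-0.755 -0.306 -0.17 ] rxF 0.130 Mx -0.755 w 0.153 g 32.6
t19.30 phi 0.357 mx [ 60.  -20.6 166.7] F [ 5.66 -2.94 -2.4 ] Mw [-0.678 -0.286 -0.091] rxF 0.202 Mx -0.678 w 0.156 g 32.7
t19.43 phi 0.297 mx [ 60.  -17.5 167.9] F [ 4.54 -3.34 -1.88] Mw [-0.655 -0.246 -0.045] rxF 0.210 Mx -0.655 w 0.156 g 32.8
t19.55 phi 0.237 mx [ 60.1 -14.3 169. ] F [ 3.99 -3.14 -0.31] Mw [-0.584 -0.19   0.077] rxF 0.174 Mx -0.584 w 0.159 g 32.9
t19.68 phi 0.177 mx [ 60.1 -11.  169.8] F [ 3.58 -3.51  0.5 ] Mw [-0.585 -0.087  0.062] rxF 0.187 Mx -0.585 w 0.155 g 32.9
t19.80 phi 0.116 mx [ 60.1  -7.7 170.5] F [ 3.05 -2.92  1.54] Mw [-0.536 -0.058  0.117] rxF 0.150 Mx -0.536 w 0.159 
[... 2701 characters left out ...]
66 -0.123 ] rms 0.050
['p', 'm2'] R 0.22 L 0.336 a0 105 deg bottom at theta 75 rest [ 0.0155 -0.0422] rms 0.098
['p', 'p2', 'm2'] R 0.22 L 0.247 a0 100 deg bottom at theta 80 rest [-0.0028 -0.004 ] rms 0.118
['m2'] R 0.24 L 0.268 a0 79 deg bottom at theta 101 rest [] rms 0.125
['p', 'm2'] R 0.24 L 0.215 a0 83 deg bottom at theta 97 rest [] rms 0.122
['p', 'p2', 'm2'] R 0.24 L 0.224 a0 90 deg bottom at theta 90 rest [] rms 0.130
['m2'] R 0.24 L 3.420 a0 69 deg bottom at theta 111 rest [ 0.2414 -0.1295] rms 0.054
['p', 'm2'] R 0.24 L 0.312 a0 97 deg bottom at theta 83 rest [ 0.0147 -0.0483] rms 0.106
['p', 'p2', 'm2'] R 0.24 L 0.211 a0 88 deg bottom at theta 92 rest [-0.0033 -0.0059] rms 0.126
```

```bash

python3 -m jog '[{"tx":0,"ty":0,"tz":0.5,"ax":0,"ay":0,"az":0,"jaw":1},{"tx":-5.8,"ty":0,"tz":0.5,"ax":0,"ay":0.06,"az":0,"jaw":1}]' 60 >/dev/null; python3 log.py p4
python3 -m jog '[{"tx":-3.4,"ty":0,"tz":0.1,"ax":0,"ay":0.06,"az":0,"jaw":1}]' >/dev/null; python3 log.py p4
python3 -m jog '[{"tx":-3.4,"ty":0,"tz":0.1,"ax":0,"ay":0.06,"az":0,"jaw":1}]' >/dev/null; python3 log.py p4
python3 -m jog '[{"tx":-3.4,"ty":0,"tz":0.1,"ax":0,"ay":0.06,"az":0,"jaw":1}]' >/dev/null; python3 log.py p4
python3 -m jog '[{"tx":-3.4,"ty":0,"tz":0.1,"ax":0,"ay":0.06,"az":0,"jaw":1}]' >/dev/null; python3 log.py p4
```

```text
t20.93 phi -0.238 mx [ 60.1  12.5 170.1] F [-0.92  8.21  8.83] Mw [ 1.219  0.537 -0.103] rxF -0.342 Mx 1.219 w 0.156 g 60.1
t21.05 phi -0.176 mx [ 60.1   9.  170.8] F [0.26 8.63 6.52] Mw [ 1.574  0.383 -0.009] rxF -0.423 Mx 1.574 w 0.152 g 59.7
t21.18 phi -0.115 mx [ 60.1   5.6 171.1] F [0.37 9.59 5.99] Mw [1.589 0.231 0.035] rxF -0.504 Mx 1.589 w 0.158 g 59.5
t21.30 phi -0.055 mx [ 60.1   2.3 171.3] F [1.75 8.78 3.83] Mw [1.556 0.078 0.018] rxF -0.485 Mx 1.556 w 0.157 g 59.3
t21.43 phi 0.005 mx [ 60.1  -1.1 171.2] F [2.62 7.95 3.54] Mw [ 1.616  0.021 -0.078] rxF -0.451 Mx 1.616 w 0.154 g 59.1
```

```bash

python3 -m jog '[{"tx":-3.4,"ty":0,"tz":0.1,"ax":0,"ay":0.06,"az":0,"jaw":1}]' >/dev/null; python3 log.py p4
python3 -m jog '[{"tx":-3.4,"ty":0,"tz":0.1,"ax":0,"ay":0.06,"az":0,"jaw":1}]' >/dev/null; python3 log.py p4
python3 -m jog '[{"tx":-3.4,"ty":0,"tz":0.1,"ax":0,"ay":0.06,"az":0,"jaw":1}]' >/dev/null; python3 log.py p4
python3 -m jog '[{"tx":-3.4,"ty":0,"tz":0.1,"ax":0,"ay":0.06,"az":0,"jaw":1}]' >/dev/null; python3 log.py p4
python3 -m jog '[{"tx":-3.4,"ty":0,"tz":0.1,"ax":0,"ay":0.06,"az":0,"jaw":1}]' >/dev/null; python3 log.py p4
python3 -m jog '[{"tx":-3.4,"ty":0,"tz":0.1,"ax":0,"ay":0.06,"az":0,"jaw":1}]' >/dev/null; python3 log.py p4
python3 -m jog '[{"tx":-3.4,"ty":0,"tz":0.1,"ax":0,"ay":0.06,"az":0,"jaw":1}]' >/dev/null; python3 log.py p4
python3 -m jog '[{"tx":-3.4,"ty":0,"tz":0.1,"ax":0,"ay":0.06,"az":0,"jaw":1}]' >/dev/null; python3 log.py p4
python3 -m jog '[{"tx":-3.4,"ty":0,"tz":0.1,"ax":0,"ay":0.06,"az":0,"jaw":1}]' >/dev/null; python3 log.py p4
python3 -m jog '[{"tx":-3.4,"ty":0,"tz":0.1,"ax":0,"ay":0.06,"az":0,"jaw":1}]' >/dev/null; python3 log.py p4
echo back
python3 -m jog '[{"tx":3.4,"ty":0,"tz":0.1,"ax":0,"ay":-0.06,"az":0,"jaw":1},{"tx":3.4,"ty":0,"tz":0.1,"ax":0,"ay":-0.06,"az":0,"jaw":1}]' >/dev/null; python3 log.py m4
python3 -m jog '[{"tx":3.4,"ty":0,"tz":0.1,"ax":0,"ay":-0.06,"az":0,"jaw":1}]' >/dev/null; python3 log.py m4
python3 -m jog '[{"tx":3.4,"ty":0,"tz":0.1,"ax":0,"ay":-0.06,"az":0,"jaw":1}]' >/dev/null; python3 log.py m4
python3 -m jog '[{"tx":3.4,"ty":0,"tz":0.1,"ax":0,"ay":-0.06,"az":0,"jaw":1}]' >/dev/null; python3 log.py m4
python3 -m jog '[{"tx":3.4,"ty":0,"tz":0.1,"ax":0,"ay":-0.06,"az":0,"jaw":1}]' >/dev/null; python3 log.py m4
python3 -m jog '[{"tx":3.4,"ty":0,"tz":0.1,"ax":0,"ay":-0.06,"az":0,"jaw":1}]' >/dev/null; python3 log.py m4
python3 -m jog '[{"tx":3.4,"ty":0,"tz":0.1,"ax":0,"ay":-0.06,"az":0,"jaw":1}]' >/dev/null; python3 log.py m4
python3 -m jog '[{"tx":3.4,"ty":0,"tz":0.1,"ax":0,"ay":-0.06,"az":0,"jaw":1}]' >/dev/null; python3 log.py m4
cat >> fit.py <<'E'
OFF["p4"]=(1.853,1);OFF["m4"]=(1.853,-1)
E
python3 -c "
import fit
fit.OFF['p4']=(1.853,1);fit.OFF['m4']=(1.853,-1)
for R in(None,.18,.19,.2,.21,.22,.23,.24):
    for e in(0,1):
        for t in(['p4','m4'],['p','p2','m2','p4','m4']): fit.run(t,R,e)
"
```

```text
t21.55 phi 0.065 mx [ 60.1  -4.5 170.9] F [1.81 9.11 2.07] Mw [ 1.565 -0.062 -0.061] rxF -0.519 Mx 1.565 w 0.161 g 58.9
t21.68 phi 0.126 mx [ 60.1  -7.9 170.5] F [2.59 9.02 2.31] Mw [ 1.556 -0.215 -0.121] rxF -0.518 Mx 1.556 w 0.154 g 58.8
t21.80 phi 0.186 mx [ 60.1 -11.1 169.8] F [3.36 9.34 0.61] Mw [ 1.574 -0.32  -0.143] rxF -0.519 Mx 1.574 w 0.151 g 58.6
t21.93 phi 0.246 mx [ 60.1 -14.4 169. ] F [ 4.01  9.84 -0.05] Mw [ 1.54  -0.36  -0.198] rxF -0.530 Mx 1.540 w 0.154 g 58.4
t22.05 phi 0.306 mx [ 60.  -17.6 167.9] F [ 4.43 10.   -0.69] Mw [ 1.524 -0.45  -0.295] rxF -0.516 Mx 1.524 w 0.156 g 58.3
t22.18 phi 0.366 mx [ 60.  -20.8 166.6] F [ 4.51 11.46 -2.93] Mw [ 1.418 -0.546 -0.376] rxF -0.531 Mx 1.418 w 0.153 g 58.3
t22.30 phi 0.426 mx [ 60.  -23.8 165.2] F [ 5.47 11.87 -2.69] Mw [ 1.373 -0.546 -0.407] rxF -0.532 Mx 1.373 w 0.158 g 58.3
t22.43 phi 0.487 mx [ 60.  -26.8 163.6] F [ 5.92 12.46 -3.27] Mw [ 1.36  -0.629 -0.531] rxF -0.518 Mx 1.360 w 0.155 g 58.4
t22.55 phi 0.547 mx [ 60.  -29.7 161.8] F [ 6.07 13.9  -4.55] Mw [ 1.303 -0.622 -0.651] rxF -0.516 Mx 1.303 w 0.151 g 58.4
t2
[... 3366 characters left out ...]
0 90 deg bottom at theta 90 rest [] rms 0.103
['p', 'p2', 'm2', 'p4', 'm4'] R 0.23 L 0.270 a0 98 deg bottom at theta 82 rest [] rms 0.122
['p4', 'm4'] R 0.23 L 0.817 a0 75 deg bottom at theta 105 rest [ 0.0267 -0.0021] rms 0.092
['p', 'p2', 'm2', 'p4', 'm4'] R 0.23 L 0.235 a0 97 deg bottom at theta 83 rest [-0.0027 -0.0081] rms 0.115
['p4', 'm4'] R 0.24 L 0.441 a0 96 deg bottom at theta 84 rest [] rms 0.135
['p', 'p2', 'm2', 'p4', 'm4'] R 0.24 L 0.282 a0 98 deg bottom at theta 82 rest [] rms 0.146
['p4', 'm4'] R 0.24 L 0.839 a0 75 deg bottom at theta 105 rest [ 0.0309 -0.0104] rms 0.095
['p', 'p2', 'm2', 'p4', 'm4'] R 0.24 L 0.227 a0 98 deg bottom at theta 82 rest [-0.0014 -0.0154] rms 0.121
```

```bash

python3 -m jog '[{"tx":3.6,"ty":0,"tz":0.1,"ax":0,"ay":-0.0634,"az":0,"jaw":1},{"tx":3.6,"ty":0,"tz":0.1,"ax":0,"ay":-0.0634,"az":0,"jaw":1},{"tx":3.6,"ty":0,"tz":0.1,"ax":0,"ay":-0.0634,"az":0,"jaw":1},{"tx":3.6,"ty":0,"tz":0.1,"ax":0,"ay":-0.0634,"az":0,"jaw":1}]' >/dev/null; python3 log.py m4
python3 -m jog '[{"tx":3.6,"ty":0,"tz":0.1,"ax":0,"ay":-0.0634,"az":0,"jaw":1},{"tx":3.6,"ty":0,"tz":0.1,"ax":0,"ay":-0.0634,"az":0,"jaw":1},{"tx":3.6,"ty":0,"tz":0.1,"ax":0,"ay":-0.0634,"az":0,"jaw":1},{"tx":0,"ty":0,"tz":0,"ax":0,"ay":0,"az":0,"jaw":1},{"tx":0,"ty":0,"tz":0,"ax":0,"ay":0,"az":0,"jaw":1}]' >/dev/null; python3 log.py hold
python3 - <<'E'
from h import *
for n in("scene","side"):
    c=capture(n); print(n,[(x["centre"],x["conf"],(M.T@(pt(c,x["centre"])-ORG)).round()) for x in place_of("red_cap",n)[:2]])
    if n=="scene": cv2.imwrite("pics/s3.png",cv2.resize(c["color"][180:400,180:420,::-1],None,fx=2.7,fy=2.7))
E
python3 -c "
import fit
for t in(['p','p2','m2','p4','m4'],['p','m2','p4'],['p2','m4']): fit.run(t,.22,1)"
```

```text
t24.30 phi -0.197 mx [ 60.1   7.5 171. ] F [-1.14  0.01  7.67] Mw [-0.254  0.675  0.088] rxF 0.057 Mx -0.254 w 0.150 g 61.2
t24.93 phi -0.385 mx [ 60.1  18.7 168.6] F [-1.83  5.2  12.64] Mw [-0.053  0.809 -0.138] rxF -0.042 Mx -0.053 w 0.154 g 62.3
scene [([328.5, 278.6], 0.78, array([ 75., -42., 115.]))]
side [([388.1, 282.6], 0.92, array([ 54., -63., 136.]))]
C [-0.44   0.001]
['p', 'p2', 'm2', 'p4', 'm4'] R 0.22 L 0.247 a0 98 deg bottom at theta 82 rest [-0.0028 -0.0004] rms 0.115
['p', 'm2', 'p4'] R 0.22 L 0.249 a0 96 deg bottom at theta 84 rest [-0.0054 -0.0007] rms 0.106
['p2', 'm4'] R 0.22 L 0.216 a0 122 deg bottom at theta 58 rest [ 0.0007 -0.0104] rms 0.120
```

View pics/s3.png

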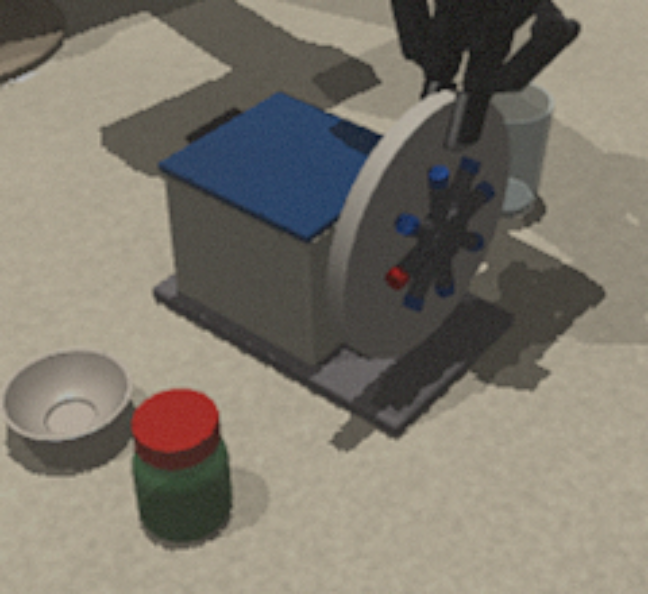

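Red cap is at crop (398,278), i.e. ~90° as tracked (no slip); lid shut, and jar, dish and beaker untouched. I'll regrip stress-free here and do one short check sweep both ways.

```bash

python3 -m jog '[{"tx":0,"ty":0,"tz":0,"ax":0,"ay":0,"az":0,"jaw":0},{"tx":0,"ty":0,"tz":0,"ax":0,"ay":0,"az":0,"jaw":0},{"tx":0,"ty":0,"tz":0,"ax":0,"ay":0,"az":0,"jaw":0}]' 40 >/dev/null; python3 log.py free
python3 -c "
from h import *
go([60,18.7,168.6],-.385,1)"
```

```text
t25.50 phi -0.384 mx [ 59.6  18.1 165.5] F [ 0.29  0.53 -0.75] Mw [0.158 0.003 0.031] rxF -0.040 Mx 0.158 w 0.501 g 0.0
t 25.5 now mx [ 59.6  18.1 165.5] shift [-0.6  0.4 -3.1] turn [ 0.003 -0.001 -0.004] per row [-0.6   0.39 -3.11] [ 0.0027 -0.0013 -0.0036] F [ 0.29  0.53 -0.75]
```

```bash

python3 -m jog '[{"tx":-0.6,"ty":0.4,"tz":-3,"ax":0,"ay":0,"az":0,"jaw":0},{"tx":0,"ty":0,"tz":0,"ax":0,"ay":0,"az":0,"jaw":1},{"tx":0,"ty":0,"tz":0,"ax":0,"ay":0,"az":0,"jaw":1},{"tx":0,"ty":0,"tz":0,"ax":0,"ay":0,"az":0,"jaw":1},{"tx":0,"ty":0,"tz":0,"ax":0,"ay":0,"az":0,"jaw":1}]' 40 >/dev/null; python3 log.py grip5
python3 -m jog '[{"tx":-3.42,"ty":0,"tz":0.1,"ax":0,"ay":0.06,"az":0,"jaw":1},{"tx":-3.42,"ty":0,"tz":0.1,"ax":0,"ay":0.06,"az":0,"jaw":1}]' >/dev/null; python3 log.py p5
python3 -m jog '[{"tx":-3.42,"ty":0,"tz":0.1,"ax":0,"ay":0.06,"az":0,"jaw":1}]' >/dev/null; python3 log.py p5
python3 -m jog '[{"tx":-3.42,"ty":0,"tz":0.1,"ax":0,"ay":0.06,"az":0,"jaw":1}]' >/dev/null; python3 log.py p5
python3 -m jog '[{"tx":-3.42,"ty":0,"tz":0.1,"ax":0,"ay":0.06,"az":0,"jaw":1}]' >/dev/null; python3 log.py p5
python3 -m jog '[{"tx":-3.42,"ty":0,"tz":0.1,"ax":0,"ay":0.06,"az":0,"jaw":1}]' >/dev/null; python3 log.py p5
python3 -m jog '[{"tx":-3.42,"ty":0,"tz":0.1,"ax":0,"ay":0.06,"az":0,"jaw":1}]' >/dev/null; python3 log.py p5
python3 -m jog '[{"tx":3.42,"ty":0,"tz":0.1,"ax":0,"ay":-0.06,"az":0,"jaw":1},{"tx":3.42,"ty":0,"tz":0.1,"ax":0,"ay":-0.06,"az":0,"jaw":1}]' >/dev/null; python3 log.py m5
python3 -m jog '[{"tx":3.42,"ty":0,"tz":0.1,"ax":0,"ay":-0.06,"az":0,"jaw":1}]' >/dev/null; python3 log.py m5
python3 -m jog '[{"tx":3.42,"ty":0,"tz":0.1,"ax":0,"ay":-0.06,"az":0,"jaw":1}]' >/dev/null; python3 log.py m5
python3 -m jog '[{"tx":3.42,"ty":0,"tz":0.1,"ax":0,"ay":-0.06,"az":0,"jaw":1}]' >/dev/null; python3 log.py m5
python3 -m jog '[{"tx":3.42,"ty":0,"tz":0.1,"ax":0,"ay":-0.06,"az":0,"jaw":1}]' >/dev/null; python3 log.py m5
python3 -m jog '[{"tx":3.42,"ty":0,"tz":0.1,"ax":0,"ay":-0.06,"az":0,"jaw":1}]' >/dev/null; python3 log.py m5
python3 -m jog '[{"tx":3.42,"ty":0,"tz":0.1,"ax":0,"ay":-0.06,"az":0,"jaw":1}]' >/dev/null; python3 log.py m5
python3 -m jog '[{"tx":3.42,"ty":0,"tz":0.1,"ax":0,"ay":-0.06,"az":0,"jaw":1}]' >/dev/null; python3 log.py m5
python3 -m jog '[{"tx":3.42,"ty":0,"tz":0.1,"ax":0,"ay":-0.06,"az":0,"jaw":1}]' >/dev/null; python3 log.py m5
python3 -m jog '[{"tx":3.42,"ty":0,"tz":0.1,"ax":0,"ay":-0.06,"az":0,"jaw":1}]' >/dev/null; python3 log.py m5
python3 -m jog '[{"tx":3.42,"ty":0,"tz":0.1,"ax":0,"ay":-0.06,"az":0,"jaw":1}]' >/dev/null; python3 log.py m5
python3 -m jog '[{"tx":3.42,"ty":0,"tz":0.1,"ax":0,"ay":-0.06,"az":0,"jaw":1}]' >/dev/null; python3 log.py m5
echo plus
python3 -m jog '[{"tx":-3.42,"ty":0,"tz":0.1,"ax":0,"ay":0.06,"az":0,"jaw":1},{"tx":-3.42,"ty":0,"tz":0.1,"ax":0,"ay":0.06,"az":0,"jaw":1}]' >/dev/null; python3 log.py p5
python3 -m jog '[{"tx":-3.42,"ty":0,"tz":0.1,"ax":0,"ay":0.06,"az":0,"jaw":1}]' >/dev/null; python3 log.py p5
python3 -m jog '[{"tx":-3.42,"ty":0,"tz":0.1,"ax":0,"ay":0.06,"az":0,"jaw":1}]' >/dev/null; python3 log.py p5
python3 -m jog '[{"tx":-3.42,"ty":0,"tz":0.1,"ax":0,"ay":0.06,"az":0,"jaw":1}]' >/dev/null; python3 log.py p5
python3 -m jog '[{"tx":-3.42,"ty":0,"tz":0.1,"ax":0,"ay":0.06,"az":0,"jaw":1}]' >/dev/null; python3 log.py p5
python3 -c "
import fit
fit.OFF['p5']=(1.851,1);fit.OFF['m5']=(1.851,-1)
for R in(None,.21,.22,.23):
  for e in(0,1):
    for t in(['p','p2','m2','p4','m4','p5','m5'],['p5','m5'],['p','p5','m5'],['p','p4','m4','p5','m5']): fit.run(t,R,e)"
```

```text
t26.12 phi -0.384 mx [ 60.1  18.8 169. ] F [-1.13  1.31  2.73] Mw [ 0.14   0.589 -0.073] rxF -0.019 Mx 0.140 w 0.160 g 40.2
t26.38 phi -0.261 mx [ 60.1  12.7 170.6] F [-0.72  1.08 -3.52] Mw [ 0.317  0.273 -0.005] rxF -0.105 Mx 0.317 w 0.159 g 39.3
t26.50 phi -0.201 mx [ 60.    9.4 171.2] F [ 0.84  1.7  -5.32] Mw [0.308 0.163 0.063] rxF -0.145 Mx 0.308 w 0.155 g 39.1
t26.62 phi -0.141 mx [ 60.    6.  171.5] F [ 1.31  2.03 -5.83] Mw [ 0.238 -0.07   0.095] rxF -0.150 Mx 0.238 w 0.160 g 39.0
t26.75 phi -0.081 mx [ 60.    2.6 171.7] F [ 3.06  2.06 -7.32] Mw [ 0.209 -0.101  0.039] rxF -0.136 Mx 0.209 w 0.159 g 38.9
t26.88 phi -0.021 mx [ 60.   -0.8 171.7] F [ 3.36  2.87 -8.44] Mw [ 0.227 -0.21   0.095] rxF -0.156 Mx 0.227 w 0.157 g 38.9
t27.00 phi 0.040 mx [ 60.   -4.1 171.4] F [ 2.72  3.56 -9.6 ] Mw [ 0.04  -0.321 -0.058] rxF -0.161 Mx 0.040 w 0.157 g 38.9
t27.25 phi -0.087 mx [ 60.    1.  171.8] F [ 1.08 -5.8  -5.86] Mw [-0.891  0.035  0.06 ] rxF 0.324 Mx -0.891 w 0.159 g 39.4
t27.38 phi -0.148 mx [ 60.    4.4 171.7] F [ 0.81 -6.03 -4.52] Mw [-0.881  0.105  0.104] rxF 0.322 Mx -0.881 w 0
[... 4313 characters left out ...]
8 deg bottom at theta 82 rest [] rms 0.120
['p5', 'm5'] R 0.23 L 0.529 a0 97 deg bottom at theta 83 rest [] rms 0.091
['p', 'p5', 'm5'] R 0.23 L 0.288 a0 100 deg bottom at theta 80 rest [] rms 0.108
['p', 'p4', 'm4', 'p5', 'm5'] R 0.23 L 0.308 a0 102 deg bottom at theta 78 rest [] rms 0.110
['p', 'p2', 'm2', 'p4', 'm4', 'p5', 'm5'] R 0.23 L 0.244 a0 98 deg bottom at theta 82 rest [-0.0031 -0.0079] rms 0.113
['p5', 'm5'] R 0.23 L 0.899 a0 96 deg bottom at theta 84 rest [ 0.013  -0.0183] rms 0.074
['p', 'p5', 'm5'] R 0.23 L 0.278 a0 99 deg bottom at theta 81 rest [-0.0075 -0.0081] rms 0.094
['p', 'p4', 'm4', 'p5', 'm5'] R 0.23 L 0.268 a0 99 deg bottom at theta 81 rest [-0.005 -0.007] rms 0.101
```

All subsets agree: bottom at θ≈81°. I'll trim by -0.05 rad, settle, hand in.

```bash

python3 -m jog '[{"tx":2.8,"ty":0,"tz":0.1,"ax":0,"ay":-0.05,"az":0,"jaw":1},{"tx":0,"ty":0,"tz":0,"ax":0,"ay":0,"az":0,"jaw":1},{"tx":0,"ty":0,"tz":0,"ax":0,"ay":0,"az":0,"jaw":1},{"tx":0,"ty":0,"tz":0,"ax":0,"ay":0,"az":0,"jaw":1},{"tx":0,"ty":0,"tz":0,"ax":0,"ay":0,"az":0,"jaw":1}]' 50; python3 log.py hold
python3 - <<'E'
from h import *
c=capture("scene")
for q in("red_cap","lid_edge"): print(q,[(x["conf"],(M.T@(pt(c,x["centre"])-ORG)).round()) for x in place_of(q,"scene")[:1]])
s=sense();print(abs(s["dq"]).max(),s["grip_force"])
from rig import finish_job
print(finish_job())
E
```

```text
time_s: 30.0
eef_pos: [649.4, -6.0, 168.0]
ee_rot: [0.16, 0.659, 0.721, -0.144]
force: [-3.1, -3.1, 4.4]
grip_width: 0.158
grip_force: 50.3
t30.00 phi -0.434 mx [ 60.1  21.1 168. ] F [-3.38 -2.79  4.35] Mw [-0.701  0.78  -0.155] rxF 0.240 Mx -0.701 w 0.158 g 50.3
red_cap [(0.78, array([ 77., -49., 114.]))]
lid_edge [(0.94, array([-125.,    7.,  121.]))]
0.0016325526327994088 50.3397399187088
the job is handed in; nothing more can be done
None
```

I pressed the lid shut past its catch and turned the wheel so that my estimate of the heavy side (from the turning forces, good to about 10°) is straight down, then handed the job in at about 30 s with the gripper still holding it at 50 N; I saw no sign that the beaker, jar or dish moved, and no verdict came back.

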